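Pack the punching block and the jar into the kit drawer

ROBOT

A 6-joint arm with a two-finger parallel gripper is mounted at the origin on the work surface. World frame = base frame: x ahead of the robot, y to its left, z up, the work surface at z = 0. Lengths are in mm, angles in rad, forces in N, time in s.
With the tool pointing down it reaches from about 325 to 900 mm from the base axis. Payload 6.1 kg.
Tool frame: the origin (TCP) lies where the fingers leave the gripper's body, on its centre line; the fingertips stand 70 mm ahead of it and the grasp point (between the pads) lies grip_point_offset ahead of it (grip_point_offset is the distance from the TCP to the grasp point, in mm); z points along the fingers, y is the line along which they close (so a half turn about z gives the same grasp; the last joint's range is limited). The gripper opens to 87 mm and grips with 3 to 60 N. Pads are 19 mm wide; open, the fingers measure 117 mm over their backs; the gripper's body (75 mm by 190 mm) begins 51 mm behind the grasp point.
Start: joints at [-1.273, 0.22, 1.526, -0, 1.395, -0.126], TCP at [257.009, -569.704, 292.238] pointing down, gripper open.
Joint ranges: [-2.98, 2.98], [-0.91, 2.08], [0.09, 2.57], [-1.24, 4.39], [0.2, 2.65], [-2.68, 2.68]. Speed limits (rad/s): [2.57, 2.57, 3.01, 3.14, 3.14, 3.14].

INTERFACE

Orientations are given as a unit quaternion [w, x, y, z].
In Python, from station import get_state, camera, job_done, grip_point_offset gives the robot as it stands.
- The arm moves only by the tool apply_moves, never from a script. Its argument "targets" is a list of rows, each a list of 3 entries, a list of its own where there are three numbers: the shift along the tool's x, y, z in m, then the turn, a rotation vector about the tool's x, y, z in degrees, then the closure, from 0 (fully open) to 1 (shut). A call has exactly 8 rows; each row is the pose to reach, as a shift and turn from the pose commanded when the call began, along the tool's axes at that moment; what a row does not reach only later rows make up. A row lasts 1/12 s, in which the tool goes at most 41.7 mm and 7.16 degrees, less where a joint would pass 70% of its speed; a pose out of reach is approached as far as the arm can. A call with a gripper value outside its range is refused whole. The fingers move at their own pace and stop on an object; the grip force is fixed at half the most. Time passes only in rows, so rows that repeat a pose let the fingers close, or fill a call up. It gives the time, the measured TCP pose, the force, the opening and the grip force at its end, in the units of the state.
- get_state(): the state, without advancing time (a new reading comes with each control period).
- camera(name): name is "scene" or "top" or "wrist"; returns a dict with "image" (480x640x3 uint8, red, green, blue), "fx", "fy", "cx", "cy" (pixels), "k1" (the pictures are not rectified: a ray, as slopes to the right and down, at radius r is drawn at 1 + k1 r^2 times it, then the intrinsics apply), "rvec" (rotation vector, rad) and "tvec" (3), from world to camera coordinates, as OpenCV has them. Camera axes: x right, y down, z forward; pixel columns grow to the right and rows downward; lengths in mm; the calibration is good to about 2 mm. A picture is of the moment at which its call begins. There is no depth.
- job_done(): hands the job in; it is judged then, once.
The state is a dict: "t": time; "joints": joint angles; "joint_velocities": joint speeds; "effort": joint torques, N m; "position": TCP position; "tool_rot": TCP orientation; "wrist_force": force on the tool from outside, world axes, zero at the start; "torque": the same for the moment, N m; "grip_width": finger opening in mm; "grasp_force": force on a finger pad.
Only numpy, scipy, OpenCV 4.12 (cv2) and the standard library are available. Lean on these libraries where they do the work, as an engineer would, in place of code of your own. Each camera call takes 0.05 s, during which the arm holds its last target. There are 200 camera calls.

TASK

Put the leather kit away: pull the top drawer of the tool chest right out to its stop, then pack the dark punching block and the squat jar from the sloped rack into the open bay beside the tin that is already in there, so that all three sit fully down on the drawer floor, the block flat and lengthways, the jar and the tin upright. The jar is glass, so set it down gently rather than dropping it. Leave the drawer fully out, and leave the two bottles and the other bench tools where they are.

Things in the scene. Friction and masses are not known exactly. Their poses are not given: they have to be found in the camera images.
- chest: Fixed wooden two-drawer tool chest, 215 deep (x) x 262 wide (y) x 184 mm high. Origin: centre of its underside. Its -x axis points out of its front, towards the robot. Its face is 107.5 mm in front of the origin (82 mm behind bay when the drawer is out); drawer fronts stand 14 mm proud of it. The top drawer's opening is 80 mm high over the bay floor. The lower drawer does not move.
- drawer (a joint): Travel of the top drawer: 0 shut (start), 0.160 m fully out at its stop. It slides along the chest's -x axis against about 3 N of friction and stays where it is left.
- handle (a point): Middle of the top drawer's steel bar handle: 11 mm thick, 110 mm long along the chest's y, 146 mm above the bench. The bar's axis stands 35 mm out from the drawer front (29.5 mm free behind the bar); the front's top edge is 24 mm above the bar's axis, the chest's top 38 mm above it. Axes as the chest's. Moves with the drawer.
- bay (a point): Centre of the floor of the top drawer's open bay, 90 mm above the bench, axes as the chest's; moves with the drawer. Clear floor 156 mm in x, 120 mm in y. Bounds: at x = -78 mm the drawer front, 80 mm high above this floor; at x = +78 the back wall and at y = +60 the side wall, both 40 mm high; at y = -60 a fixed wooden punch insert, 22 mm high (its punches 25 mm).
- tin: Plain metal tin, 58 x 58 x 66 mm high, loose, 0.25 kg, standing upright at the front of the bay against the +y side wall from the start (centre about x = -44, y = +30 mm from bay). It rides out with the drawer. Origin: centre of its underside, z up.
- block: Dark hardwood punching block, 146 (x) x 52 (y) x 42 mm high, loose, about 0.25 kg, lying flat on the bench to the right at any angle. Origin: centre of its underside. In the bay it must lie with its length along the drawer's x, next to the insert.
- jar: Squat straight-sided amber glass jar with a metal lid of the same width: 60 mm diameter, 74 mm high, about 0.25 kg. Origin: centre of its underside, z along its axis to the lid. It starts in one of the rack's three pockets, leaning 30 degrees (0.52 rad) towards the front of the rack, which faces the robot.
- rack: Fixed plywood bottle rack, 290 mm wide (y), on the left. Origin: centre of its underside; -x is its front. Three pockets side by side, 88 mm apart in y, leaning 0.52 rad from vertical towards -x; each is 62 mm deep, about 82 mm wide, with walls 34 mm high along the lean.
- bottle_a: Amber glass bottle with a narrow neck, 53 mm diameter, 122 mm high, leaning in another pocket of the rack; leave it. Origin: centre of its underside, z along its axis.
- bottle_b: Second bottle, same as the first, in the remaining pocket; leave it. Origin: centre of its underside.
- hammer: Hammer lying on the right beyond the block, 255 mm long, 32 mm high; leave it. Origin: middle of the handle at bench level.
- scissors: Scissors lying near the robot on the right, 175 mm long, 12 mm high; leave them. Origin: near the pivot at bench level.
- maul: Turned wooden maul standing at the far right, 72 mm diameter, 205 mm high; leave it. Origin: centre of its underside.
- slicker: Small light wooden edge slicker lying near the robot, 110 x 30 x 22 mm; leave it. Origin: centre of its underside.
Things that resemble listed ones, but are neither listed nor needed, are in the scene too. What is shaped like the jar but green or yellow is not meant.

How it is judged:
By the outcome, as a careful person would: the job done as asked, in the order asked, and still so for the second after the job is handed in, with the robot touching nothing.
It also fails if it takes over 72 s, if anything falls off the work surface, if the arm or the gripper's body presses on something with over 40 N, if the wrist force passes 120 N, or if a joint passes its speed limit or range.

## Working session

There is one attempt and no reset: what is moved stays moved. The work goes in short steps, Python scripts to look and compute and a tool call to move; the robot and the scene stay as the last step left them, time stands still between calls to the robot, and variables do not carry over. Pictures are saved under pics/ and viewed, at most 10 in all, crops included, and the job is handed in when it is done.

Besides the shell and the picture viewer there is one more tool, called after "Request:" in YAML: its name, and indented under it one key for each argument. apply_moves: Moves the arm, as the interface text tells. Its arguments: {"type":"object","properties":{"targets":{"type":"array"}},"required":["targets"]}

```bash
ls; mkdir -p pics
cat > h.py <<'E'
import numpy as np, cv2
from scipy.spatial.transform import Rotation as R
from station import get_state, camera, job_done, grip_point_offset
def ray(c,u,v):
    x=np.array([(u-c['cx'])/c['fx'],(v-c['cy'])/c['fy']]); s=x.copy()
    for _ in range(20): s=x/(1+c['k1']*(s@s))
    M=R.from_rotvec(c['rvec']).as_matrix(); t=np.array(c['tvec'])
    d=M.T@np.array([s[0],s[1],1]); return -M.T@t, d/np.linalg.norm(d)
def plane(c,u,v,z):
    o,d=ray(c,u,v); return o+d*(z-o[2])/d[2]
def tri(c1,p1,c2,p2):
    o1,d1=ray(c1,*p1);o2,d2=ray(c2,*p2)
    k=np.linalg.lstsq(np.c_[d1,-d2],o2-o1,rcond=None)[0]
    a=o1+k[0]*d1;b=o2+k[1]*d2; return (a+b)/2,np.linalg.norm(a-b)
def proj(c,P):
    M=R.from_rotvec(c['rvec']).as_matrix(); q=M@np.array(P)+np.array(c['tvec']); s=q[:2]/q[2]; s=s*(1+c['k1']*(s@s))
    return s*[c['fx'],c['fy']]+[c['cx'],c['cy']]
def save(c,n): cv2.imwrite('pics/'+n,c['image'][:,:,::-1])
E
python3 - <<'E'
from h import *
import pickle
print(get_state(), grip_point_offset)
for n in ['scene','top','wrist']:
    c=camera(n); save(c,n+'0.png'); pickle.dump(c,open(n+'0.pkl','wb')); print(n,ray(c,320,240),c['fx'],c['k1'])
E
```

```text
pics
{'t': 0.0, 'joints': array([-1.27308975e+00,  2.21218797e-01,  1.52761811e+00, -9.78218734e-06,
        1.39470486e+00, -1.26058054e-01]), 'joint_velocities': array([ 0.00244778,  0.00025466,  0.00088213,  0.00080175,  0.00126858,
       -0.00057667]), 'effort': array([-3.27060443e-04, -4.94623840e+01, -3.87370849e+01,  6.98387017e-02,
        5.74621686e-02, -1.25770785e-04]), 'position': array([ 256.86957803, -569.23547883,  291.13796732]), 'tool_rot': array([-9.70555916e-04,  9.77636149e-01,  2.10301237e-01, -8.83347747e-05]), 'wrist_force': array([0.14209165, 0.67807358, 0.32469105]), 'torque': array([-0.04142742, -0.020442  ,  0.01398542]), 'grasp_force': 0.0, 'grip_width': 86.69322048372138} 51.0
scene (array([1311.10886399,  850.49688478, 1177.20509877]), array([-0.47520227, -0.55425092, -0.68336573])) 477.6582975378703 -0.11420664068960447
top (array([ 374.45935275,    4.15499708, 1636.88360813]), array([ 0.10701402,  0.0067297 , -0.99423474])) 552.3522303460751 -0.06502127921675974
wrist (array([ 330.74384733, -536.28737051,  383.88603803]), array([-0.2646574 , -0.12039364, -0.9567977 ])) 333.60361564879855 0.0015354624273210293
```

View pics/top0.png

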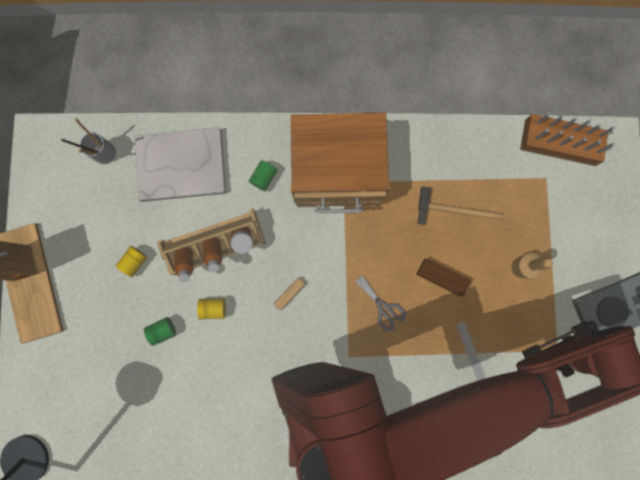

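View pics/scene0.png

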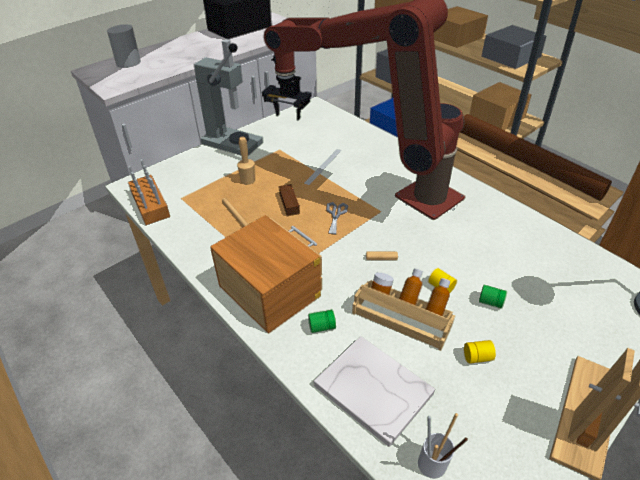

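The top view shows the chest at (340,160) with its handle bar from (317,210) to (361,210). The rack is at (212,243), holding bottles at (182,262) and (211,252). The jar's lid is at (241,241), and the dark block is at (445,277).

- **Jar candidates:** amber with a metal lid in the rack (241,241); green at (263,175) and (159,331); yellow at (130,261) and (211,308); bottles as above. I choose (241,241).
- **Block candidates:** dark at (445,277); punch stand (565,138); slicker (290,293); board at left (20,280). I choose (445,277).

The scene view shows the jar at (382,285), the handle from (291,228) to (315,244), and the block at (289,199).

Run:
```python
from h import *
import pickle
T=pickle.load(open('top0.pkl','rb'));S=pickle.load(open('scene0.pkl','rb'))
def crop(c,u,v,w=40,h=30): return cv2.resize(c['image'][v-h:v+h,u-w:u+w,::-1],(400,300),interpolation=cv2.INTER_CUBIC)
cv2.imwrite('pics/mos.png',np.vstack([np.hstack([crop(T,232,241),crop(S,395,290)]),np.hstack([crop(T,340,200),crop(S,303,240)])]))
# block mask
for n,c,(u,v) in (('T',T,(445,277)),('S',S,(289,199))):
    im=c['image']; g=im.astype(int).sum(2); m=np.zeros(g.shape,np.uint8); m[v-25:v+25,u-32:u+32]=(g[v-25:v+25,u-32:u+32]<215)*255
    k,l,st,ce=cv2.connectedComponentsWithStats(m); i=l[v,u]; print(n,i,st[i],ce[i])
    ct=cv2.findContours((l==i).astype(np.uint8),0,1)[0][0]; r=cv2.minAreaRect(ct); print(r)
    if n=='T':
        b=cv2.boxPoints(r)
        for z in(42,): print([plane(c,*p,z).round(1) for p in b], plane(c,*r[0],z))
print(tri(T,(445,277),S,(290,192)))
```

```text
T 1 [417 259  54  38 993] [443.79456193 277.21248741]
((443.5000305175781, 277.5000305175781), (52.32398986816406, 20.124608993530273), 26.56505012512207)
[array([ 446.8, -262.1,   42. ]), array([ 499.1, -288.8,   42. ]), array([ 431.9, -424.3,   42. ]), array([ 379.9, -397.1,   42. ])] [ 439.37872186 -343.0636998    42.        ]
S 1 [279 184  20  32 410] [288.53414634 199.74634146]
((288.5500183105469, 199.64999389648438), (31.306549072265625, 14.546477317810059), 71.56505584716797)
(array([ 438.66398786, -342.80791689,   55.57573699]), np.float64(4.5416636064504825))
```

View pics/mos.png

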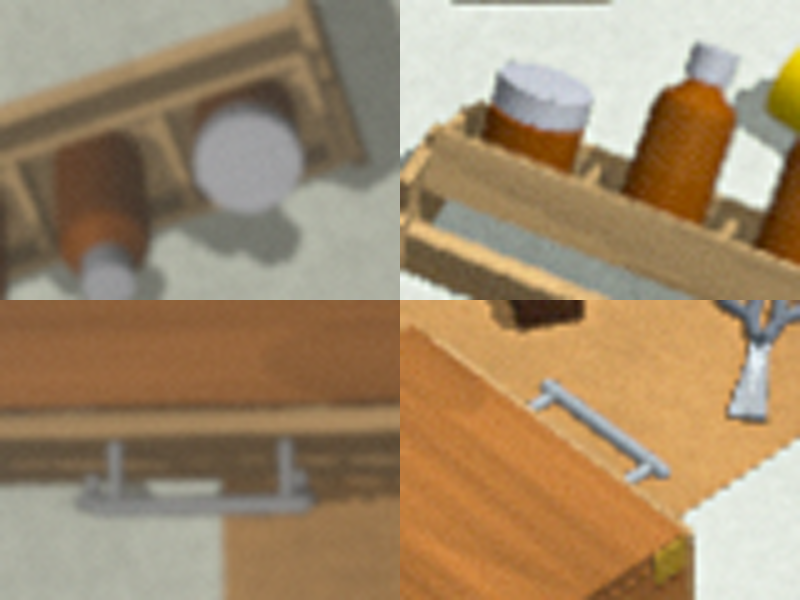

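The crops confirm the jar is the amber one with a grey lid in the right-hand pocket: lid centre at top (241.6,242.6) and scene (384.2,277). The bar's ends are at top (316,210.4) and (362.4,210), and scene (315.4,244.4) and (292,227).

Run:
```python
from h import *
import pickle
T=pickle.load(open('top0.pkl','rb'));S=pickle.load(open('scene0.pkl','rb'))
a=tri(T,(316,210.4),S,(315.4,244.4));b=tri(T,(362.4,210),S,(292,227))
print(a,b,(a[0]+b[0])/2)
for p in((316,210.4),(362.4,210)):print(plane(T,*p,148))
print('lid',tri(T,(241.6,242.6),S,(384.2,277)))
# chest front top edge; rack direction (back top edge)
print('chest', plane(T,291,192,184),plane(T,387,192,184),plane(T,291,114,184),plane(T,386,114,184))
print('rack', plane(T,192+5/5,211+110/5,80),plane(T,192+295/5,211+15/5,80))
s=get_state();print(R.from_quat(s['tool_rot'],scalar_first=True).as_matrix().round(3))
```

```text
(array([617.79642489,  23.70559931, 148.3784083 ]), np.float64(5.6901757093678675)) (array([ 617.80640535, -100.20422791,  140.53677846]), np.float64(3.2724305348355665)) [617.80141512 -38.2493143  144.45759338]
[615.82619047  25.72478165 148.        ]
[ 617.78006251 -100.82998697  148.        ]
lid (array([530.1745616 , 234.1527737 , 104.12240443]), np.float64(1.6262368747403406))
chest [659.32382356  92.4037513  184.        ] [ 661.07025821 -164.17420722  184.        ] [875.09291128  95.38374906 184.        ] [ 876.95330501 -163.13623117  184.        ]
rack [559.74694873 376.77911356  80.        ] [615.35394377 212.08661412  80.        ]
[[ 0.912  0.411 -0.   ]
 [ 0.411 -0.912  0.001]
 [ 0.    -0.002 -1.   ]]
```

```bash
cat >> h.py <<'E'
def Rd(yaw,tilt=0):
    """tool down, tool y at world yaw (deg); tilt: extra rotation (deg) about world-frame tool x"""
    y=np.array([np.cos(np.radians(yaw)),np.sin(np.radians(yaw)),0]);z=np.array([0,0,-1.])
    return R.from_matrix(np.c_[np.cross(y,z),y,z])
def go(p,Rg):
    s=get_state();Rc=R.from_quat(s['tool_rot'],scalar_first=True)
    print('shift m',(Rc.inv().apply(np.array(p)-s['position'])/1000).round(4),'turn',(Rc.inv()*Rg).as_rotvec(degrees=True).round(2))
def st():
    s=get_state();print('t',round(s['t'],2),s['position'].round(1),'w',round(s['grip_width'],1),'F',s['wrist_force'].round(1),'g',round(s['grasp_force'],1),'j',s['joints'].round(2))
E
python3 -c "
from h import *
go((610,-38,295),Rd(0))"
```

```text
shift m [ 0.5404 -0.3391 -0.003 ] turn [-7.000e-02 -6.000e-02 -6.572e+01]
```

Request:
apply_moves:
  targets:
    - [[0.03, -0.02, 0], [0, 0, -5], 0]
    - [[0.065, -0.04, 0], [0, 0, -10], 0]
    - [[0.1, -0.063, 0], [0, 0, -15], 0.1]
    - [[0.135, -0.085, 0], [0, 0, -20], 0.2]
    - [[0.17, -0.106, 0], [0, 0, -25], 0.4]
    - [[0.205, -0.128, 0], [0, 0, -30], 0.5]
    - [[0.24, -0.15, 0], [0, 0, -35], 0.6]
    - [[0.27, -0.17, 0], [0, 0, -40], 0.6]

```text
t: 0.82
position: [434.1, -301.3, 292.1]
tool_rot: [-0.0, 0.845, 0.534, 0.0]
wrist_force: [-0.4, -0.2, 0.4]
grip_width: 54.8
grasp_force: 0.0
```

```bash
python3 -c "
from h import *
st();go((610,-38,295),Rd(0))"
```

```text
t 0.82 [ 434.1 -301.3  292.1] w 54.8 F [-0.4 -0.2  0.4] g 0.0 j [-0.76 -0.01  1.78  0.    1.38 -0.31]
shift m [ 0.3134  0.0456 -0.0027] turn [ 1.000e-02 -3.000e-02 -2.545e+01]
```

Request:
apply_moves:
  targets:
    - [[0.035, 0.005, 0], [0, 0, -4], 0.6]
    - [[0.075, 0.011, 0], [0, 0, -8], 0.6]
    - [[0.115, 0.017, 0], [0, 0, -12], 0.6]
    - [[0.155, 0.022, 0], [0, 0, -16], 0.6]
    - [[0.195, 0.028, 0], [0, 0, -20], 0.6]
    - [[0.235, 0.034, 0], [0, 0, -23], 0.6]
    - [[0.275, 0.04, 0], [0, 0, -25.5], 0.6]
    - [[0.313, 0.045, 0], [0, 0, -25.5], 0.6]

```text
t: 1.48
position: [610.4, -39.1, 292.0]
tool_rot: [-0.0, 0.707, 0.707, -0.0]
wrist_force: [-0.6, 0.0, 0.2]
grip_width: 34.9
grasp_force: 0.0
```

```bash
python3 -c "
from h import *
st();go((616,-38,196),Rd(0)); c=camera('wrist');t=camera('top')
import pickle;pickle.dump((c,t),open('w1.pkl','wb'))
m=np.hstack([c['image'],cv2.resize(t['image'][170:290,390:500],(440,480),interpolation=cv2.INTER_CUBIC)])
cv2.imwrite('pics/w1.png',cv2.resize(m,(800,356))[:,:,::-1])"
```

```text
t 1.48 [610.4 -39.1 292. ] w 34.9 F [-0.6  0.   0.2] g 0.0 j [-0.19  0.19  1.56  0.    1.39 -0.19]
shift m [0.0011 0.0056 0.096 ] turn [-0.01 -0.01 -0.06]
```

View pics/w1.png

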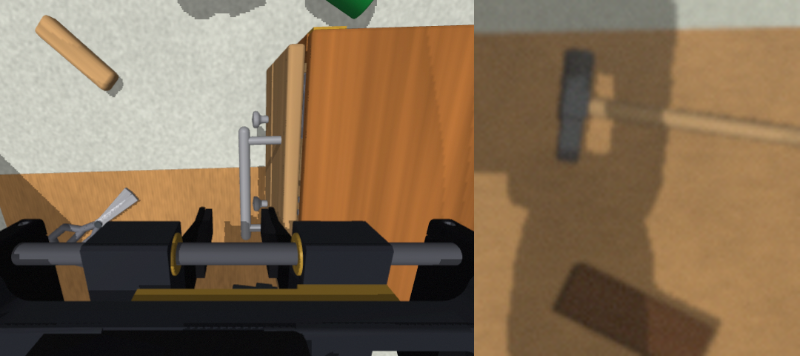

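The wrist view shows the bar at u≈329 (full resolution), from v≈175 at its +y end to 315, with the fingers straddling it. The right half shows the block under the arm's shadow.

```bash
python3 -c "
from h import *
import pickle
c,t=pickle.load(open('w1.pkl','rb'));T=pickle.load(open('top0.pkl','rb'))
for v in (180,300): print(plane(c,329,v,146))
print(tri(c,(329,174),T,(316,210.4)),tri(c,(329,318),T,(362.4,210)))"
```

```text
[616.71793656  14.00025384 146.        ]
[617.44542643 -80.0407209  146.        ]
(array([613.96816923,  23.09719434, 171.88411241]), np.float64(6.05886866963308)) (array([ 618.66787595, -101.35498466,  137.42425586]), np.float64(1.711766883476375))
```

Request:
apply_moves:
  targets:
    - [[0, 0.007, 0.01], [0, 0, 0], 0.68]
    - [[0, 0.007, 0.025], [0, 0, 0], 0.68]
    - [[0, 0.007, 0.04], [0, 0, 0], 0.68]
    - [[0, 0.007, 0.055], [0, 0, 0], 0.68]
    - [[0, 0.007, 0.07], [0, 0, 0], 0.68]
    - [[0, 0.007, 0.083], [0, 0, 0], 0.68]
    - [[0, 0.007, 0.092], [0, 0, 0], 0.68]
    - [[0, 0.007, 0.095], [0, 0, 0], 0.68]

```text
t: 2.25
position: [615.3, -42.0, 194.7]
tool_rot: [-0.001, 0.709, 0.705, -0.001]
wrist_force: [-0.3, -0.0, 0.0]
grip_width: 27.8
grasp_force: 0.0
```

Request:
apply_moves:
  targets:
    - [[0, 0, 0], [0, 0, 0], 0.8]
    - [[0, 0, 0], [0, 0, 0], 0.95]
    - [[0, 0, 0], [0, 0, 0], 0.95]
    - [[0, 0, 0], [0, 0, 0], 0.95]
    - [[0, 0, 0], [0, 0, 0], 0.95]
    - [[0, 0, 0], [0, 0, 0], 0.95]
    - [[0, 0, 0], [0, 0, 0], 0.95]
    - [[0, 0, 0], [0, 0, 0], 0.95]

```text
t: 2.92
position: [617.5, -41.5, 198.4]
tool_rot: [0.001, 0.708, 0.706, 0.001]
wrist_force: [2.5, -1.4, 4.6]
grip_width: 10.0
grasp_force: 30.0
```

Request:
apply_moves:
  targets:
    - [[0, -0.01, 0], [0, 0, 0], 0.95]
    - [[0, -0.03, 0], [0, 0, 0], 0.95]
    - [[0, -0.05, 0], [0, 0, 0], 0.95]
    - [[0, -0.075, 0], [0, 0, 0], 0.95]
    - [[0, -0.1, 0], [0, 0, 0], 0.95]
    - [[0, -0.12, 0], [0, 0, 0], 0.95]
    - [[0, -0.138, 0], [0, 0, 0], 0.95]
    - [[0, -0.145, 0], [0, 0, 0], 0.95]

```text
t: 3.58
position: [470.7, -44.6, 198.5]
tool_rot: [0.004, 0.708, 0.706, -0.002]
wrist_force: [3.9, -18.9, -1.9]
grip_width: 9.8
grasp_force: 30.0
```

Request:
apply_moves:
  targets:
    - [[0, -0.003, 0], [0, 0, 0], 0.95]
    - [[0, -0.006, 0], [0, 0, 0], 0.95]
    - [[0, -0.009, 0], [0, 0, 0], 0.95]
    - [[0, -0.012, 0], [0, 0, 0], 0.95]
    - [[0, -0.015, 0], [0, 0, 0], 0.95]
    - [[0, -0.017, 0], [0, 0, 0], 0.95]
    - [[0, -0.018, 0], [0, 0, 0], 0.95]
    - [[0, -0.018, 0], [0, 0, 0], 0.95]

```text
t: 4.25
position: [458.1, -44.9, 198.6]
tool_rot: [0.008, 0.709, 0.705, 0.002]
wrist_force: [22.7, -18.5, -16.8]
grip_width: 10.0
grasp_force: 29.9
```

Request:
apply_moves:
  targets:
    - [[0, 0, 0], [0, 0, 0], 0.85]
    - [[0, 0, 0], [0, 0, 0], 0.75]
    - [[0, 0, 0], [0, 0, 0], 0.68]
    - [[0, 0, 0], [0, 0, 0], 0.68]
    - [[0, 0.0, -0.01], [0, 0, 0], 0.68]
    - [[0, 0.0, -0.04], [0, 0, 0], 0.68]
    - [[0, 0.0, -0.07], [0, 0, 0], 0.68]
    - [[0, 0.0, -0.1], [0, 0, 0], 0.68]

```text
t: 4.92
position: [452.5, -40.1, 298.2]
tool_rot: [-0.001, 0.708, 0.706, -0.001]
wrist_force: [0.4, -1.3, 0.5]
grip_width: 27.8
grasp_force: 0.0
```

```bash
python3 -c "
from h import *
st();go((439,-343,293),Rd(0))"
```

```text
t 4.92 [452.5 -40.1 298.2] w 27.8 F [ 0.4 -1.3  0.5] g 0.0 j [-0.26 -0.2   1.94  0.    1.41 -0.26]
shift m [-0.3029 -0.0124  0.0049] turn [-0.16 -0.06 -0.2 ]
```

Request:
apply_moves:
  targets:
    - [[-0.025, -0.005, 0], [0, 0, 3], 0.5]
    - [[-0.06, -0.01, 0], [0, 0, 6], 0.4]
    - [[-0.1, -0.016, 0], [0, 0, 10], 0.3]
    - [[-0.14, -0.022, 0], [0, 0, 14], 0.2]
    - [[-0.18, -0.029, 0], [0, 0, 18], 0.1]
    - [[-0.22, -0.036, 0], [0, 0, 22], 0.0]
    - [[-0.26, -0.043, 0], [0, 0, 24], 0.0]
    - [[-0.3, -0.05, 0], [0, 0, 26], 0.0]

```text
t: 5.58
position: [401.4, -341.6, 297.6]
tool_rot: [-0.001, 0.85, 0.528, 0.0]
wrist_force: [0.9, 0.0, 0.6]
grip_width: 73.2
grasp_force: 0.0
```

```bash
python3 -c "
from h import *
st();go((386,-450,295),Rd(-26.4))"
```

```text
t 5.58 [ 401.4 -341.6  297.6] w 73.2 F [0.9 0.  0.6] g 0.0 j [-0.85 -0.02  1.77  0.    1.39 -0.4 ]
shift m [-0.104   0.0343  0.0025] turn [-0.06 -0.05  0.08]
```

Request:
apply_moves:
  targets:
    - [[-0.02, 0.007, 0], [0, 0, 0], 0.0]
    - [[-0.04, 0.013, 0], [0, 0, 0], 0.0]
    - [[-0.06, 0.02, 0], [0, 0, 0], 0.0]
    - [[-0.08, 0.027, 0], [0, 0, 0], 0.0]
    - [[-0.095, 0.032, 0], [0, 0, 0], 0.0]
    - [[-0.102, 0.034, 0], [0, 0, 0], 0.0]
    - [[-0.104, 0.034, 0], [0, 0, 0], 0.0]
    - [[-0.104, 0.034, 0], [0, 0, 0], 0.0]

```text
t: 6.25
position: [386.8, -448.3, 297.1]
tool_rot: [-0.001, 0.849, 0.528, 0.0]
wrist_force: [-0.2, 0.1, 0.4]
grip_width: 87.2
grasp_force: 0.0
```

```bash
python3 -c "
from h import *
st(); c=camera('wrist');t=camera('top')
import pickle;pickle.dump((c,t),open('w2.pkl','wb'))
m=np.hstack([c['image'][:480],cv2.resize(t['image'][170:290,275:405],(520,480),interpolation=cv2.INTER_CUBIC)])
cv2.imwrite('pics/w2.png',cv2.resize(m,(800,331))[:,:,::-1])"
```

```text
t 6.25 [ 386.8 -448.3  297.1] w 87.2 F [-0.2  0.1  0.4] g 0.0 j [-0.99  0.14  1.61  0.    1.39 -0.53]
```

View pics/w2.png

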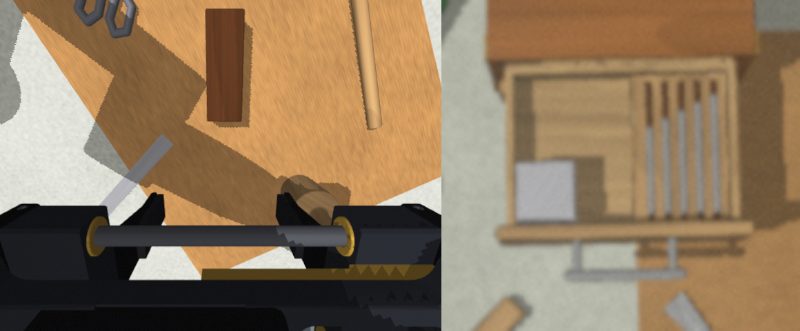

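The wrist view shows the block at about u 300–352, v 13–177 (full resolution), almost aligned with the tool. The top view shows the drawer out with the tin at its front left and the insert on the right.

```bash
python3 -c "
from h import *
import pickle
c,t=pickle.load(open('w2.pkl','rb'));T0=pickle.load(open('top0.pkl','rb'))
im=cv2.cvtColor(c['image'],cv2.COLOR_RGB2HSV);g=c['image'].astype(int)
m=((g[:,:,0]<135)&(g[:,:,0]-g[:,:,2]>25)&(im[:,:,1]>110)).astype(np.uint8)
m[:, :270]=0;m[:,380:]=0;m[200:]=0
m=cv2.morphologyEx(m,cv2.MORPH_OPEN,np.ones((5,5)))
ct=max(cv2.findContours(m,0,1)[0],key=cv2.contourArea);r=cv2.minAreaRect(ct);print(r,cv2.contourArea(ct))
P=[plane(c,*p,42) for p in cv2.boxPoints(r)];print(np.round(P,1));print('sides',[np.linalg.norm(P[i]-P[i-1]).round(1) for i in range(4)],'ctr',np.mean(P,0))
print('tri ctr',tri(c,r[0],T0,(444.5,277)))
f=lambda x,y:(275+(x-441)/2.76-.3,170+y/2.76)
print('tin',[plane(t,*f(*p),156).round(1) for p in((515,162),(574,160),(576,220),(517,222))])
print('handle ends',[plane(t,*f(*p),146).round(1) for p in((567,275),(684,272))])
print('insert edge',[plane(t,*f(*p),112).round(1) for p in((632,80),(634,218))])
print('side wall inner',[plane(t,*f(*p),130).round(1) for p in((512,75),(514,220))])
print('front',[plane(t,*f(*p),170).round(1) for p in((497,228),(752,222),(499,240),(752,234))])
"
```

```text
((314.62664794921875, 97.41930389404297), (89.20980834960938, 170.40052795410156), 1.1934894323349) 9876.0
[[ 356.  -390.3   42. ]
 [ 432.1 -258.6   42. ]
 [ 503.4 -295.3   42. ]
 [ 437.9 -432.8   42. ]]
sides [np.float64(92.3), np.float64(152.1), np.float64(80.2), np.float64(152.2)] ctr [ 432.38107262 -344.24072521   42.        ]
tri ctr (array([ 437.04885288, -341.55967785,   62.32380253]), np.float64(5.883109579189626))
tin [array([564.3,  64.4, 156. ]), array([566.6,   6.6, 156. ]), array([507.6,   4.3, 156. ]), array([505.3,  61.8, 156. ])]
handle ends [array([454.5,  12.7, 146. ]), array([ 458.1, -101.8,  146. ])]
insert edge [array([654.5, -51.6, 112. ]), array([514., -54., 112.])]
side wall inner [array([655.5,  69.4, 130. ]), array([509.6,  65.8, 130. ])]
front [array([498.1,  80.5, 170. ]), array([ 505.5, -165.9,  170. ]), array([486.5,  78.4, 170. ]), array([ 493.9, -165.8,  170. ])]
```

```bash
python3 -c "
from h import *
import pickle
c,t=pickle.load(open('w2.pkl','rb'))
s=800/1160
q=[(206.5,9.5),(243.5,9),(241.5,122),(207.5,122)]
P=[plane(c,x/s,y/s,42) for x,y in q];print(np.round(P,1));print('sides',[np.linalg.norm(P[i]-P[i-1]).round(1) for i in range(4)],'ctr',np.mean(P,0))
d=P[0]+P[1]-P[2]-P[3];print('ang',np.degrees(np.arctan2(d[1],d[0])))
im=c['image'][0:200,270:380];cv2.imwrite('pics/b.png',cv2.resize(im,(330,600))[:,:,::-1])
"
```

```text
[[ 453.5 -271.3   42. ]
 [ 497.1 -292.1   42. ]
 [ 434.  -423.3   42. ]
 [ 388.5 -400.8   42. ]]
sides [np.float64(145.0), np.float64(48.3), np.float64(145.5), np.float64(50.7)] ctr [ 443.27755521 -346.87082838   42.        ]
ang 63.83685735958269
```

View pics/b.png

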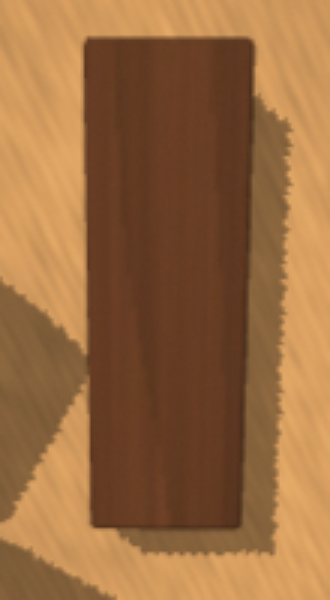

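```bash
python3 -c "
from h import *
go((448.6,-336.2,160),Rd(-26.1))"
```

```text
shift m [0.1271 0.006  0.1373] turn [-0.03 -0.04 -0.08]
```

Request:
apply_moves:
  targets:
    - [[0.02, 0.003, 0], [0, 0, 0], 0]
    - [[0.055, 0.006, 0], [0, 0, 0], 0]
    - [[0.09, 0.006, 0.01], [0, 0, 0], 0]
    - [[0.115, 0.006, 0.04], [0, 0, 0], 0]
    - [[0.127, 0.006, 0.075], [0, 0, 0], 0]
    - [[0.127, 0.006, 0.11], [0, 0, 0], 0]
    - [[0.127, 0.006, 0.13], [0, 0, 0], 0]
    - [[0.127, 0.006, 0.137], [0, 0, 0], 0]

```text
t: 7.02
position: [447.0, -334.1, 156.2]
tool_rot: [-0.004, 0.849, 0.529, -0.001]
wrist_force: [-0.7, 1.6, 0.1]
grip_width: 87.2
grasp_force: 0.0
```

```bash
python3 -c "
from h import *
st();go((448.6,-336.2,97),Rd(-26.1))"
```

```text
t 7.02 [ 447.  -334.1  156.2] w 87.2 F [-0.7  1.6  0.1] g 0.0 j [-0.78  0.2   1.81  0.    1.13 -0.33]
shift m [-0.0013  0.0028  0.0592] turn [-0.39 -0.14 -0.  ]
```

Request:
apply_moves:
  targets:
    - [[0, 0, 0.015], [0, 0, 0], 0]
    - [[0, 0, 0.03], [0, 0, 0], 0]
    - [[0, 0, 0.045], [0, 0, 0], 0]
    - [[0, 0, 0.056], [0, 0, 0], 0]
    - [[0, 0, 0.062], [0, 0, 0], 0]
    - [[0, 0, 0.062], [0, 0, 0], 0]
    - [[0, 0, 0.062], [0, 0, 0], 0.2]
    - [[0, 0, 0.062], [0, 0, 0], 0.3]

```text
t: 7.68
position: [449.1, -338.0, 99.4]
tool_rot: [0.001, 0.849, 0.528, 0.0]
wrist_force: [0.3, -1.4, 0.2]
grip_width: 80.1
grasp_force: 0.0
```

```bash
python3 -c "
from h import *
st();go((448.6,-336.2,97),Rd(-26.1))"
```

```text
t 7.68 [ 449.1 -338.    99.4] w 80.1 F [ 0.3 -1.4  0.2] g 0.0 j [-0.79  0.29  1.83  0.    1.01 -0.33]
shift m [ 0.0014 -0.0012  0.0024] turn [ 0.1   0.03 -0.12]
```

Request:
apply_moves:
  targets:
    - [[0.001, -0.001, 0.001], [0, 0, 0], 0.35]
    - [[0.001, -0.001, 0.001], [0, 0, 0], 0.45]
    - [[0.001, -0.001, 0.001], [0, 0, 0], 0.6]
    - [[0.001, -0.001, 0.001], [0, 0, 0], 0.6]
    - [[0.001, -0.001, 0.001], [0, 0, 0], 0.6]
    - [[0.001, -0.001, 0.001], [0, 0, 0], 0.6]
    - [[0.001, -0.001, 0.001], [0, 0, 0], 0.6]
    - [[0.001, -0.001, 0.001], [0, 0, 0], 0.6]

```text
t: 8.35
position: [448.2, -336.3, 97.5]
tool_rot: [0.0, 0.849, 0.528, 0.0]
wrist_force: [-0.5, 1.5, 2.2]
grip_width: 51.7
grasp_force: 30.0
```

Request:
apply_moves:
  targets:
    - [[0, 0, -0.008], [0, 0, 0], 0.6]
    - [[0, 0, -0.025], [0, 0, 0], 0.6]
    - [[0, 0, -0.05], [0, 0, 0], 0.6]
    - [[0, 0, -0.08], [0, 0, 0], 0.6]
    - [[0, 0, -0.11], [0, 0, 0], 0.6]
    - [[0, 0, -0.14], [0, 0, 0], 0.6]
    - [[0, 0, -0.165], [0, 0, 0], 0.6]
    - [[0, 0, -0.18], [0, 0, 0], 0.6]

```text
t: 9.02
position: [448.5, -336.6, 280.9]
tool_rot: [0.002, 0.849, 0.528, 0.0]
wrist_force: [1.1, 0.3, -3.0]
grip_width: 51.7
grasp_force: 30.0
```

```bash
python3 -c "
from h import *
st();go((500,-150,290),Rd(-50));go((592,-27,290),Rd(-88.5))"
```

```text
t 9.02 [ 448.5 -336.6  280.9] w 51.7 F [ 1.1  0.3 -3. ] g 30.0 j [-0.78  0.07  1.71 -0.    1.35 -0.33]
shift m [ 0.1902 -0.0363 -0.0094] turn [ 0.22  0.03 23.78]
shift m [ 0.3412 -0.0081 -0.0095] turn [ 2.200e-01 -5.000e-02  6.228e+01]
```

Request:
apply_moves:
  targets:
    - [[0.012, 0, -0.005], [0, 0, 3], 0.6]
    - [[0.03, -0.001, -0.01], [0, 0, 7], 0.6]
    - [[0.05, -0.001, -0.015], [0, 0, 11], 0.6]
    - [[0.075, -0.002, -0.02], [0, 0, 16], 0.6]
    - [[0.1, -0.002, -0.02], [0, 0, 21], 0.6]
    - [[0.125, -0.003, -0.02], [0, 0, 26], 0.6]
    - [[0.15, -0.004, -0.02], [0, 0, 30], 0.6]
    - [[0.165, -0.004, -0.02], [0, 0, 32], 0.6]

```text
t: 9.68
position: [517.6, -184.0, 297.1]
tool_rot: [-0.001, 0.962, 0.273, -0.0]
wrist_force: [0.8, 0.7, -2.2]
grip_width: 51.8
grasp_force: 30.0
```

```bash
python3 -c "
from h import *
st();go((580,-27,300),Rd(-88.5))"
```

```text
t 9.68 [ 517.6 -184.   297.1] w 51.8 F [ 0.8  0.7 -2.2] g 30.0 j [-0.49  0.04  1.72  0.    1.39  0.53]
shift m [ 0.1355 -0.1009 -0.0027] turn [-9.000e-02  1.000e-02  3.014e+01]
```

Request:
apply_moves:
  targets:
    - [[0.012, -0.009, 0], [0, 0, 4], 0.6]
    - [[0.03, -0.022, 0], [0, 0, 9], 0.6]
    - [[0.05, -0.037, 0], [0, 0, 14], 0.6]
    - [[0.07, -0.052, 0], [0, 0, 19], 0.6]
    - [[0.09, -0.067, 0], [0, 0, 24], 0.6]
    - [[0.11, -0.082, 0], [0, 0, 28], 0.6]
    - [[0.127, -0.094, 0], [0, 0, 30], 0.6]
    - [[0.135, -0.101, 0], [0, 0, 30], 0.6]

```text
t: 10.35
position: [579.1, -27.1, 296.9]
tool_rot: [-0.0, 1.0, 0.016, -0.0]
wrist_force: [-0.3, 0.8, -3.5]
grip_width: 51.8
grasp_force: 30.0
```

Request:
apply_moves:
  targets:
    - [[0, 0, 0], [0, 0, 0], 0.6]
    - [[0, 0, 0], [0, 0, 0], 0.6]
    - [[0, 0, 0], [0, 0, 0], 0.6]
    - [[0, 0, 0], [0, 0, 0], 0.6]
    - [[0, 0, 0], [0, 0, 0], 0.6]
    - [[0, 0, 0], [0, 0, 0], 0.6]
    - [[0, 0, 0], [0, 0, 0], 0.6]
    - [[0, 0, 0], [0, 0, 0], 0.6]

```text
t: 11.02
position: [578.8, -29.8, 297.3]
tool_rot: [0.0, 1.0, 0.015, 0.0]
wrist_force: [0.2, -0.3, -2.9]
grip_width: 51.7
grasp_force: 30.0
```

```bash
python3 -c "
from h import *
st();go((592,-27,200),Rd(-88.5)); c=camera('wrist');t=camera('scene')
import pickle;pickle.dump((c,t),open('w3.pkl','wb'))
m=np.hstack([c['image'],cv2.resize(t['image'][185:325,215:365],(514,480),interpolation=cv2.INTER_CUBIC)])
cv2.imwrite('pics/w3.png',cv2.resize(m,(800,333))[:,:,::-1])"
```

```text
t 11.02 [578.8 -29.8 297.3] w 51.7 F [ 0.2 -0.3 -2.9] g 30.0 j [-0.19  0.11  1.64 -0.    1.39  1.35]
shift m [ 0.0132 -0.0024  0.0973] turn [ 0.   -0.    0.25]
```

View pics/w3.png

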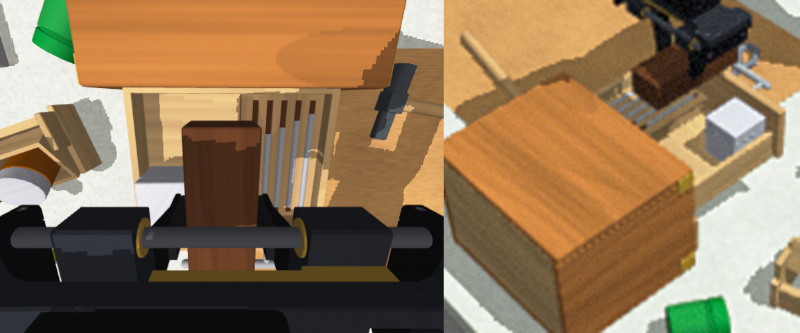

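The wrist view shows the block held over the bay, with its far end edge at (183–262,127) scaled. The insert edge is at (241,97), the side wall's inner edge at (146,95), and the chest's top front edge runs (80,83)–(393,88).

```bash
python3 -c "
from h import *
import pickle
c,t=pickle.load(open('w3.pkl','rb'));s=800/1154
for n,x,y,z in(('chest',80,83,184),('chest',393,90,184),('blk',183,127,242),('blk',262,126,242),('blkbot',183,121,200),('ins',241,97,112),('ins112',241,122,112),('wall',146,95,130),('wall',146,165,130)):
  print(n,plane(c,x/s,y/s,z).round(1))
cv2.imwrite('pics/d.png',cv2.resize(c['image'][110:310,160:480],(800,500),interpolation=cv2.INTER_CUBIC)[:,:,::-1])
"
```

```text
chest [666.5  90.7 184. ]
chest [ 669.  -172.4  184. ]
blk [640.3  -4.  242. ]
blk [642.4 -54.1 242. ]
blkbot [639.5   2.6 200. ]
ins [659.4 -50.5 112. ]
ins112 [631.1 -52.1 112. ]
wall [658.3  52.9 130. ]
wall [579.8  58.1 130. ]
```

View pics/d.png

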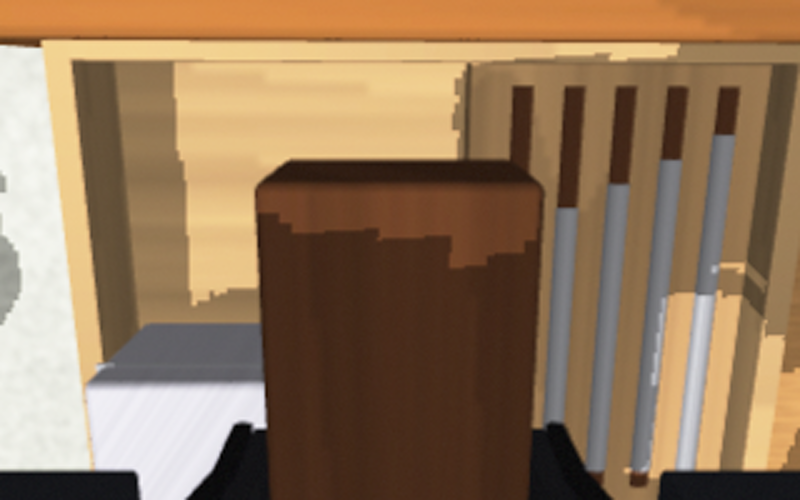

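The crop shows the back wall's inner edge at crop row 62, the side wall's inner edge from (73,62) to (105,360), the insert edge at (470,65), and the block's end corners at (257,185) and (543,185).

```bash
python3 -c "
from h import *
import pickle
c,t=pickle.load(open('w3.pkl','rb'))
for n,x,y,z in(('back',120,62,130),('back',440,63,130),('wall',73,62,130),('wall',104,350,130),('wallfloor',118,64,90),('wallfloor',137,320,90),('ins',470,66,112),('insfloor',460,66,90),('ins',467,155,112),('blk',257,185,242),('blk',543,185,242),('blkb',290,160,200),('blkb',515,160,200),('tin',90,382,156),('tin',145,324,90)):
  print(n,plane(c,160+x/2.5-.3,110+y/2.5-.3,z).round(1))
go((592,-27,200),Rd(-88.5))
"
```

```text
back [660.   54.9 130. ]
back [662.7 -39.9 130. ]
wall [659.6  68.9 130. ]
wall [569.6  66.3 130. ]
wallfloor [659.4  68.4  90. ]
wallfloor [567.9  67.6  90. ]
ins [662.3 -50.4 112. ]
insfloor [662.4 -48.7  90. ]
ins [634.5 -50.9 112. ]
blk [640.   -3.4 242. ]
blk [641.6 -53.7 242. ]
blkb [640.2  -4.  200. ]
blkb [641.7 -54.4 200. ]
tin [568.3  61.9 156. ]
tin [566.5  64.7  90. ]
shift m [ 0.0132 -0.0022  0.0973] turn [ 0.   -0.    0.27]
```

Request:
apply_moves:
  targets:
    - [[0.006, -0.002, 0], [0, 0, 0], 0.6]
    - [[0.0165, -0.0055, 0.003], [0, 0, 0], 0.6]
    - [[0.0165, -0.0055, 0.015], [0, 0, 0], 0.6]
    - [[0.0165, -0.0055, 0.03], [0, 0, 0], 0.6]
    - [[0.0165, -0.0055, 0.042], [0, 0, 0], 0.6]
    - [[0.0165, -0.0055, 0.05], [0, 0, 0], 0.6]
    - [[0.0165, -0.0055, 0.052], [0, 0, 0], 0.6]
    - [[0.0165, -0.0055, 0.052], [0, 0, 0], 0.6]

```text
t: 11.78
position: [594.6, -23.3, 243.9]
tool_rot: [-0.0, 1.0, 0.016, -0.001]
wrist_force: [-0.3, 0.3, -2.5]
grip_width: 52.1
grasp_force: 30.0
```

```bash
python3 -c "
from h import *
st();go((595.3,-23.8,187.5),Rd(-88.3)); c=camera('wrist')
im=c['image'][100:310,160:480];cv2.imwrite('pics/e.png',cv2.resize(im,(800,525),interpolation=cv2.INTER_CUBIC)[:,:,::-1])"
```

```text
t 11.78 [594.6 -23.3 243.9] w 52.1 F [-0.3  0.3 -2.5] g 30.0 j [-0.17  0.19  1.66 -0.    1.3   1.37]
shift m [0.0008 0.0005 0.0564] turn [-0.03  0.13  0.08]
```

View pics/e.png

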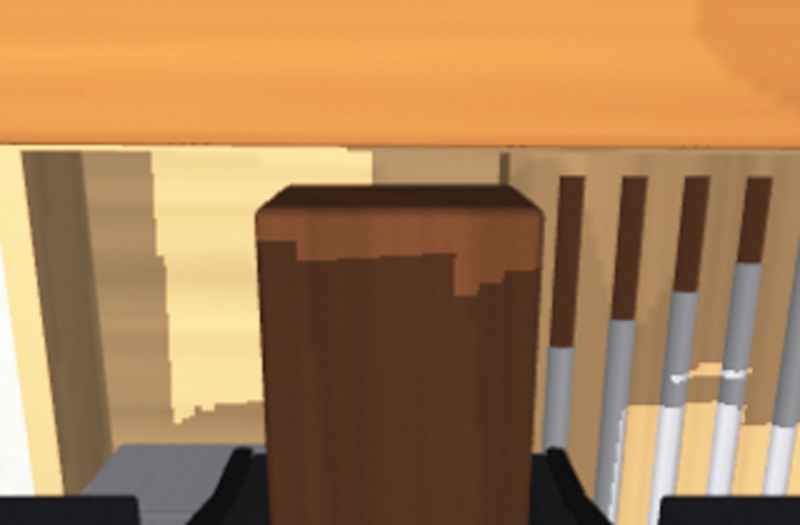

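The block's lower far-right corner is at crop (512,186) and the insert edge at (505,160). I'll check those two numerically.

```bash
python3 -c "
from h import *
c=camera('wrist');st()
for n,x,y,z in(('ins',507,160,112),('blkb',514,186,146.4),('blkb',289,186,146.4),('blkt',257,212,188.4),('blkt',543,212,188.4)):
  print(n,plane(c,160+x/2.5-.3,100+y/2.5-.3,z).round(1))
"
```

```text
t 11.88 [595.5 -23.5 245.8] w 51.6 F [-0.3 -0.2 -2.9] g 30.0 j [-0.17  0.19  1.65  0.    1.3   1.37]
ins [661.  -50.4 112. ]
blkb [657.6 -48.  146.4]
blkb [656.    2.8 146.4]
blkt [655.7   3.3 188.4]
blkt [657.3 -47.6 188.4]
```

Request:
apply_moves:
  targets:
    - [[0, 0, 0.008], [0, 0, 0], 0.6]
    - [[0, 0, 0.018], [0, 0, 0], 0.6]
    - [[0, 0, 0.028], [0, 0, 0], 0.6]
    - [[0, 0, 0.038], [0, 0, 0], 0.6]
    - [[0, 0, 0.046], [0, 0, 0], 0.6]
    - [[0, 0, 0.051], [0, 0, 0], 0.6]
    - [[0, 0, 0.053], [0, 0, 0], 0.6]
    - [[0, 0, 0.053], [0, 0, 0], 0.6]

```text
t: 12.55
position: [594.9, -23.4, 191.3]
tool_rot: [-0.0, 1.0, 0.016, -0.001]
wrist_force: [0.5, 0.1, -2.1]
grip_width: 51.3
grasp_force: 30.0
```

Request:
apply_moves:
  targets:
    - [[0, 0, 0.001], [0, 0, 0], 0.6]
    - [[0, 0, 0.002], [0, 0, 0], 0.6]
    - [[0, 0, 0.003], [0, 0, 0], 0.6]
    - [[0, 0, 0.004], [0, 0, 0], 0.6]
    - [[0, 0, 0.005], [0, 0, 0], 0.6]
    - [[0, 0, 0.005], [0, 0, 0], 0.6]
    - [[0, 0, 0.005], [0, 0, 0], 0.6]
    - [[0, 0, 0.005], [0, 0, 0], 0.6]

```text
t: 13.22
position: [595.4, -23.4, 187.5]
tool_rot: [0.0, 1.0, 0.016, 0.0]
wrist_force: [-0.2, 0.0, -0.4]
grip_width: 51.8
grasp_force: 30.0
```

Request:
apply_moves:
  targets:
    - [[0, 0, 0.0005], [0, 0, 0], 0.45]
    - [[0, 0, 0.0005], [0, 0, 0], 0.35]
    - [[0, 0, 0.0005], [0, 0, 0], 0.3]
    - [[0, 0, 0], [0, 0, 0], 0.3]
    - [[0, 0, 0], [0, 0, 0], 0.3]
    - [[0, 0, -0.02], [0, 0, 0], 0.3]
    - [[0, 0, -0.06], [0, 0, 0], 0.3]
    - [[0, 0, -0.1], [0, 0, 0], 0.3]

```text
t: 13.88
position: [593.9, -23.2, 286.1]
tool_rot: [-0.0, 1.0, 0.016, -0.002]
wrist_force: [0.8, -0.6, 0.3]
grip_width: 61.2
grasp_force: 0.0
```

```bash
cat >> h.py <<'E'
def Rj(y,lean):  # tool down the axis of something leaning 'lean' deg to the front of rack with x axis at yaw y (deg)
    return R.from_euler('y',-lean,degrees=True) if 0 else R.from_matrix(_rj(y,lean))
def _rj(y,l):
    f=np.array([np.cos(np.radians(y)),np.sin(np.radians(y)),0]);l=np.radians(l);k=np.array([0,0,1.])
    z=np.sin(l)*f-np.cos(l)*k; yy=np.cos(l)*f+np.sin(l)*k
    return np.c_[np.cross(yy,z),yy,z]
E
python3 -c "
from h import *
st();import pickle
w=camera('wrist');t=camera('top');pickle.dump((w,t),open('w4.pkl','wb'))
T=pickle.load(open('top0.pkl','rb'));S=pickle.load(open('scene0.pkl','rb'))
for c,u,v in((T,241,242),(S,384,277)):
  h=cv2.cvtColor(c['image'],cv2.COLOR_RGB2HSV);m=((h[:,:,1]<60)&(h[:,:,2]>100)).astype(np.uint8);
  x=np.zeros_like(m);x[v-16:v+16,u-16:u+16]=m[v-16:v+16,u-16:u+16];k,l,s,ce=cv2.connectedComponentsWithStats(x);print(u,v,s[l[v,u]],ce[l[v,u]])
e=np.array([.947,.321]) 
lid=np.array([530.2,234.2,104.1]);ax=-Rj(18.7,30).as_matrix()[:,2];print('axis',ax,'base',lid-74*ax)
"
```

```text
t 13.88 [593.9 -23.2 286.1] w 61.2 F [ 0.8 -0.6  0.3] g 0.0 j [-0.17  0.16  1.61  0.    1.38  1.37]
241 242 [225 232  32  26 584] [242.03253425 246.21575342]
384 277 [368 261  32  30 781] [384.70294494 272.93341869]
axis [-0.47360514 -0.1603065   0.8660254 ] base [565.24678028 246.06268065  40.01412012]
```

```bash
python3 -c "
from h import *
go((540,70,300),Rd(-40))"
```

```text
shift m [-0.0557 -0.0957 -0.0052] turn [  0.47  -0.66 -48.21]
```

Request:
apply_moves:
  targets:
    - [[-0.005, -0.01, -0.01], [0, 0, -6], 0.2]
    - [[-0.012, -0.02, -0.01], [0, 0, -12], 0.1]
    - [[-0.02, -0.034, -0.01], [0, 0, -19], 0]
    - [[-0.028, -0.048, -0.01], [0, 0, -26], 0]
    - [[-0.036, -0.062, -0.01], [0, 0, -33], 0]
    - [[-0.044, -0.076, -0.01], [0, 0, -40], 0]
    - [[-0.05, -0.088, -0.01], [0, 0, -47], 0]
    - [[-0.056, -0.096, -0.01], [0, 0, -48], 0]

```text
t: 14.65
position: [535.8, 71.8, 297.2]
tool_rot: [-0.0, 0.906, 0.423, 0.0]
wrist_force: [1.5, -0.4, -0.0]
grip_width: 86.9
grasp_force: 0.0
```

```bash
python3 -c "
from h import *
st();go((500,140,290),Rj(0,15));go((459,210,250),Rj(18.7,30))
for f in (.25,.5,.75,.85,1):
  s=get_state();Rc=R.from_quat(s['tool_rot'],scalar_first=True);rv=(Rc.inv()*Rj(18.7,30)).as_rotvec();print((Rc*R.from_rotvec(rv*f)).as_matrix()[:,2].round(2))"
```

```text
t 14.65 [535.8  71.8 297.2] w 86.9 F [ 1.5 -0.4 -0. ] g 0.0 j [-0.01  0.01  1.74  0.    1.39  0.68]
shift m [ 0.0293 -0.0712  0.0072] turn [-14.38   5.2  -39.68]
shift m [ 0.0567 -0.1476  0.0472] turn [-27.3   15.31 -57.23]
[ 0.14 -0.01 -0.99]
[ 0.27  0.02 -0.96]
[ 0.38  0.08 -0.92]
[ 0.42  0.11 -0.9 ]
[ 0.47  0.16 -0.87]
```

Request:
apply_moves:
  targets:
    - [[0.005, -0.012, 0], [-2.7, 1.5, -5.7], 0]
    - [[0.01, -0.028, 0.005], [-5.5, 3.1, -11.4], 0]
    - [[0.016, -0.045, 0.01], [-8.2, 4.6, -17.2], 0]
    - [[0.023, -0.062, 0.016], [-10.9, 6.1, -22.9], 0]
    - [[0.03, -0.08, 0.023], [-13.6, 7.7, -28.6], 0]
    - [[0.037, -0.098, 0.03], [-16.4, 9.2, -34.3], 0]
    - [[0.043, -0.113, 0.035], [-19.1, 10.7, -40], 0]
    - [[0.048, -0.125, 0.04], [-21.8, 12.2, -45.8], 0]

```text
t: 15.32
position: [471.0, 189.2, 256.9]
tool_rot: [0.124, 0.651, 0.729, 0.172]
wrist_force: [0.1, 0.5, -0.4]
grip_width: 87.1
grasp_force: 0.0
```

```bash
python3 -c "
from h import *
st();go((459,210,236),Rj(18.7,30))"
```

```text
t 15.32 [471.  189.2 256.9] w 87.1 F [ 0.1  0.5 -0.4] g 0.0 j [ 0.23 -0.31  2.15 -0.01  0.87  0.12]
shift m [ 0.0212 -0.0175  0.0161] turn [ -5.38   3.16 -11.56]
```

Request:
apply_moves:
  targets:
    - [[0.005, -0.004, 0.004], [-2, 1, -4], 0]
    - [[0.012, -0.01, 0.009], [-4, 2, -8], 0]
    - [[0.018, -0.015, 0.014], [-5.4, 3.2, -11.6], 0]
    - [[0.021, -0.0175, 0.016], [-5.4, 3.2, -11.6], 0]
    - [[0.021, -0.0175, 0.016], [-5.4, 3.2, -11.6], 0]
    - [[0.021, -0.0175, 0.016], [-5.4, 3.2, -11.6], 0]
    - [[0.021, -0.0175, 0.016], [-5.4, 3.2, -11.6], 0]
    - [[0.021, -0.0175, 0.016], [-5.4, 3.2, -11.6], 0]

```text
t: 15.98
position: [460.6, 208.7, 237.3]
tool_rot: [0.15, 0.564, 0.784, 0.21]
wrist_force: [0.6, 0.8, -0.7]
grip_width: 87.3
grasp_force: 0.0
```

```bash
python3 -c "
from h import *
st();import pickle
c=camera('wrist');T=camera('top');pickle.dump((c,T),open('w5.pkl','wb'))
g=c['image'].astype(int);p=proj(c,(530.2,234.2,104.1));print('pred',p)
print(g[int(p[1])-60:int(p[1])+61:10,int(p[0])])
print(g[int(p[1]),int(p[0])-70:int(p[0])+71:10])
t=T['image'][150:320,250:390];m=np.hstack([cv2.resize(c['image'],(480,360)),cv2.resize(t,(296,360))]);cv2.imwrite('pics/f.png',m[:,:,::-1])
"
```

```text
t 15.98 [460.6 208.7 237.3] w 87.3 F [ 0.6  0.8 -0.7] g 0.0 j [ 0.25 -0.35  2.24  0.06  0.73 -0.11]
pred [317.02526872 246.09855409]
[[169 135  92]
 [ 73  37   4]
 [ 92  67  53]
 [175 173 184]
 [174 172 182]
 [175 173 183]
 [174 173 182]
 [173 170 180]
 [171 169 178]
 [170 167 176]
 [110 111 105]
 [161 163 154]
 [177 178 168]]
[[176 178 168]
 [179 181 171]
 [109 110 103]
 [108 108 103]
 [172 170 179]
 [169 166 175]
 [170 168 177]
 [174 173 182]
 [164 163 172]
 [171 169 178]
 [167 164 173]
 [162 161 170]
 [175 177 167]
 [173 174 165]
 [173 173 165]]
```

View pics/f.png

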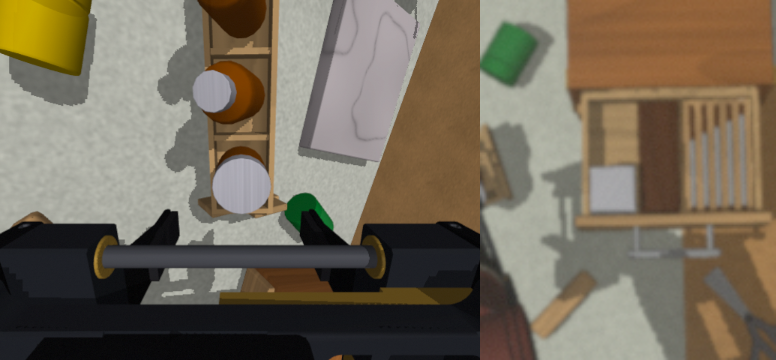

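The lid is at wrist (321,247), the rack's edges run straight up the picture, and the block lies flat beside the insert. I'll fit the lid outline next.

```bash
python3 -c "
from h import *
import pickle
c,T=pickle.load(open('w5.pkl','rb'));g=c['image'].astype(int)
m=((g[:,:,2]-g[:,:,1]>4)&(g[:,:,2]>140)).astype(np.uint8);m[:190]=0;m[300:]=0;m[:,:270]=0;m[:,370:]=0
m=cv2.morphologyEx(m,cv2.MORPH_OPEN,np.ones((5,5)))
ct=max(cv2.findContours(m,0,1)[0],key=cv2.contourArea);e=cv2.fitEllipse(ct);print(e,cv2.boundingRect(ct))
T0=pickle.load(open('top0.pkl','rb'));S=pickle.load(open('scene0.pkl','rb'))
for n,k,p in (('top',T0,(241.6,242.6)),('scene',S,(384.2,277))): print(n,tri(c,e[0],k,p))
P=tri(c,e[0],S,(384.2,277))[0]
Z=np.linalg.norm(P-ray(c,1,1)[0]);print('diam',e[1][1]/333.6*(R.from_rotvec(c['rvec']).apply(P)+c['tvec'])[2])
print(e[0],plane(c,*e[0],104))
st()
"
```

```text
((321.58135986328125, 247.42384338378906), (72.66442108154297, 75.83501434326172), 86.21919250488281) (284, 211, 76, 74)
top (array([530.76293694, 233.77905487, 108.85383459]), np.float64(2.1555017361161313))
scene (array([531.95027789, 235.415774  , 107.30753757]), np.float64(2.1053056657502522))
diam 58.193756945449714
(321.58135986328125, 247.42384338378906) [534.69370692 233.82364818 104.        ]
t 16.08 [460.4 208.7 236.9] w 87.3 F [-0.3  0.3 -0. ] g 0.0 j [ 0.25 -0.35  2.24  0.06  0.73 -0.11]
```

```bash
python3 -c "
from h import *
Rg=Rj(18.7,30);ax=-Rg.as_matrix()[:,2];lid=np.array([532,234.3,105.5])
print(lid+34*ax);go(lid+34*ax,Rg)"
```

```text
[515.89742528 228.84957916 134.94486373]
shift m [0.0013 0.0003 0.1178] turn [-0.1   0.04 -0.15]
```

Request:
apply_moves:
  targets:
    - [[0.001, 0, 0.015], [0, 0, 0], 0]
    - [[0.001, 0, 0.035], [0, 0, 0], 0]
    - [[0.001, 0, 0.055], [0, 0, 0], 0]
    - [[0.001, 0, 0.075], [0, 0, 0], 0]
    - [[0.001, 0, 0.095], [0, 0, 0], 0]
    - [[0.001, 0, 0.11], [0, 0, 0], 0]
    - [[0.001, 0, 0.118], [0, 0, 0], 0]
    - [[0.001, 0, 0.118], [0, 0, 0], 0]

```text
t: 16.75
position: [514.9, 228.3, 132.2]
tool_rot: [0.149, 0.564, 0.785, 0.208]
wrist_force: [-0.1, 0.5, -0.3]
grip_width: 87.2
grasp_force: 0.0
```

Request:
apply_moves:
  targets:
    - [[0, 0, 0], [0, 0, 0], 0.1]
    - [[0, 0, 0], [0, 0, 0], 0.2]
    - [[0, 0, 0], [0, 0, 0], 0.3]
    - [[0, 0, 0], [0, 0, 0], 0.4]
    - [[0, 0, 0], [0, 0, 0], 0.5]
    - [[0, 0, 0], [0, 0, 0], 0.5]
    - [[0, 0, 0], [0, 0, 0], 0.5]
    - [[0, 0, 0], [0, 0, 0], 0.5]

```text
t: 17.42
position: [516.5, 229.0, 136.9]
tool_rot: [0.152, 0.563, 0.784, 0.211]
wrist_force: [-4.3, -1.9, 11.2]
grip_width: 59.4
grasp_force: 34.4
```

Request:
apply_moves:
  targets:
    - [[0, 0, -0.006], [0, 0, 0], 0.5]
    - [[0, 0, -0.016], [0, 0, 0], 0.5]
    - [[0, 0, -0.03], [0, 0, 0], 0.5]
    - [[0, 0, -0.046], [0, 0, 0], 0.5]
    - [[0, 0, -0.062], [0, 0, 0], 0.5]
    - [[0, 0, -0.078], [0, 0, 0], 0.5]
    - [[0, 0, -0.09], [0, 0, 0], 0.5]
    - [[0, 0, -0.095], [0, 0, 0], 0.5]

```text
t: 18.08
position: [469.6, 213.3, 217.8]
tool_rot: [0.15, 0.564, 0.785, 0.21]
wrist_force: [0.0, -0.3, -2.9]
grip_width: 59.1
grasp_force: 30.0
```

```bash
python3 -c "
from h import *
st();Rg=Rj(18.7,30);c=camera('wrist')
# lid location relative to tool while held
g=c['image'].astype(int);s=get_state()
m=((g[:,:,2]-g[:,:,1]>4)&(g[:,:,2]>120)).astype(np.uint8);m[:220]=0;m[460:]=0;m[:,:200]=0;m[:,440:]=0
m=cv2.morphologyEx(m,cv2.MORPH_OPEN,np.ones((5,5)))
for ct in cv2.findContours(m,0,1)[0]:
  if cv2.contourArea(ct)>300: print(cv2.contourArea(ct),cv2.boundingRect(ct))
go((500,150,300),Rd(50));go((460,190,330),Rd(18.7))"
```

```text
t 18.08 [469.6 213.3 217.8] w 59.1 F [ 0.  -0.3 -2.9] g 30.0 j [ 0.25 -0.29  2.24  0.06  0.67 -0.11]
338.5 (256, 357, 39, 18)
5303.5 (252, 270, 128, 57)
shift m [-0.0696  0.0481 -0.0669] turn [ 29.21   8.18 -30.66]
shift m [-0.019   0.0413 -0.1054] turn [29.96  0.   -0.08]
```

```bash
python3 -c "
from h import *
from scipy.optimize import least_squares
c=camera('wrist');g=c['image'].astype(int);s=get_state();Rc=R.from_quat(s['tool_rot'],scalar_first=True)
m=((g[:,:,2]-g[:,:,1]>4)&(g[:,:,2]>120)).astype(np.uint8);m[:220]=0;m[345:]=0;m[:,:200]=0;m[:,440:]=0
m=cv2.morphologyEx(m,cv2.MORPH_OPEN,np.ones((5,5)))
ct=max(cv2.findContours(m,0,1)[0],key=cv2.contourArea)[:,0]
print(m.sum(1)[265:340:5])
P=np.array([ (x,y) for x in range(258,376,4) for y in [ct[ct[:,0]==x][:,1].min()] ] ) if 1 else 0
print(P[::6].tolist())
o=Rc.inv().apply(ray(c,1,1)[0]-s['position']);D=np.array([Rc.inv().apply(ray(c,*p)[1]) for p in P]);print('cam in tool',o)
def f(q): X=o+D*((q[2]-o[2])/D[:,2])[:,None]; return np.hypot(X[:,0]-q[0],X[:,1]-q[1])-30
r=least_squares(f,[0,0,34]);print(r.x,np.abs(r.fun).max())
"
```

```text
[  0   8  51  77  91 101 109 115 121 111 112 114 111   0   0]
[[258, 307], [282, 285], [306, 276], [330, 275], [354, 270]]
cam in tool [ 81.49703712  -0.37387737 -93.7758506 ]
[11.57024319  3.26195671  2.58597174] 2.5506991136984496
```

The fingertips hold the jar only about 38 mm above its base, which would foul the 42 mm block. I'll put it back in the pocket and re-grip about 11 mm higher.

Request:
apply_moves:
  targets:
    - [[0, 0, 0.015], [0, 0, 0], 0.5]
    - [[0, 0, 0.032], [0, 0, 0], 0.5]
    - [[0, 0, 0.05], [0, 0, 0], 0.5]
    - [[0, 0, 0.067], [0, 0, 0], 0.5]
    - [[0, 0, 0.08], [0, 0, 0], 0.5]
    - [[0, 0, 0.089], [0, 0, 0], 0.5]
    - [[0, 0, 0.093], [0, 0, 0], 0.5]
    - [[0, 0, 0.095], [0, 0, 0], 0.5]

```text
t: 18.85
position: [521.7, 230.2, 142.7]
tool_rot: [0.155, 0.562, 0.783, 0.215]
wrist_force: [-23.4, -12.1, 56.0]
grip_width: 80.7
grasp_force: 37.9
```

Request:
apply_moves:
  targets:
    - [[0, 0, 0], [0, 0, 0], 0.5]
    - [[0, 0, 0], [0, 0, 0], 0.4]
    - [[0, 0, 0], [0, 0, 0], 0.25]
    - [[0, 0, 0], [0, 0, 0], 0.15]
    - [[0, 0, 0], [0, 0, 0], 0.15]
    - [[0, 0, -0.004], [0, 0, 0], 0.15]
    - [[0, 0, -0.008], [0, 0, 0], 0.15]
    - [[0, 0, -0.011], [0, 0, 0], 0.15]

```text
t: 19.52
position: [515.3, 228.2, 149.6]
tool_rot: [0.155, 0.563, 0.783, 0.215]
wrist_force: [3.0, 1.2, 6.8]
grip_width: 75.2
grasp_force: 5.8
```

Request:
apply_moves:
  targets:
    - [[0, 0, 0], [0, 0, 0], 0.15]
    - [[0, 0, 0], [0, 0, 0], 0.2]
    - [[0, 0, 0], [0, 0, 0], 0.3]
    - [[0, 0, 0], [0, 0, 0], 0.4]
    - [[0, 0, 0], [0, 0, 0], 0.5]
    - [[0, 0, 0], [0, 0, 0], 0.5]
    - [[0, 0, 0], [0, 0, 0], 0.5]
    - [[0, 0, 0], [0, 0, 0], 0.5]

```text
t: 20.18
position: [514.9, 228.1, 149.3]
tool_rot: [0.154, 0.563, 0.783, 0.214]
wrist_force: [-2.5, -0.7, 19.9]
grip_width: 74.0
grasp_force: 29.3
```

The jar caught on the pocket's edge and turned in the grip, which now reads 74 mm, the jar's height. I've used all my pictures, so I'll measure with blob masks in all three cameras.

```bash
cat >> h.py <<'E'
def blobs(c,box,kind,amin=25):
    g=c['image'].astype(int);r,gg,b=g[...,0],g[...,1],g[...,2]
    m={'lid':(b-gg>3)&(abs(r-gg)<8)&(b>105),'amber':(r-b>60)&(r>gg*1.5)&(r<210)}[kind].astype(np.uint8)
    x=np.zeros_like(m);u0,v0,u1,v1=box;x[v0:v1,u0:u1]=m[v0:v1,u0:u1]
    x=cv2.morphologyEx(x,cv2.MORPH_OPEN,np.ones((2,2)));o=[]
    for ct in cv2.findContours(x,0,1)[0]:
        if cv2.contourArea(ct)>=amin: o.append((cv2.contourArea(ct),cv2.boundingRect(ct),np.array(cv2.moments(ct)['m10'])/cv2.moments(ct)['m00'],cv2.moments(ct)['m01']/cv2.moments(ct)['m00'],[round(float(q),1) for q in (*cv2.minAreaRect(ct)[1],cv2.minAreaRect(ct)[2])]))
    return sorted(o,key=lambda q:-q[0])[:5]
E
python3 -c "
from h import *
import pickle;st()
P=[camera(n) for n in('scene','top','wrist')];pickle.dump(P,open('w6.pkl','wb'))
S0=pickle.load(open('scene0.pkl','rb'))
for n,c,b in(('S0',S0,(350,255,470,340)),('S',P[0],(350,255,470,340)),('T',P[1],(160,200,275,285)),('W',P[2],(180,120,460,360))):
  for k in('lid','amber'):
    print(n,k);[print('  ',int(q[0]),q[1],round(float(q[2]),1),round(q[3],1),q[4]) for q in blobs(c,b,k)]
s=get_state();Rc=R.from_quat(s['tool_rot'],scalar_first=True)
gp=s['position']+Rc.apply([0,0,51]);print('grasp pt',gp,[proj(c,gp).round(0) for c in P])
for l in(-37,37):print(s['position']+Rc.apply([0,l,55]),[proj(c,s['position']+Rc.apply([0,l,55])).round(0) for c in P])
"
```

```text
t 20.18 [514.9 228.1 149.3] w 74.0 F [-2.5 -0.7 19.9] g 29.3 j [ 0.26 -0.04  2.18  0.07  0.47 -0.12]
S0 lid
   147 (376, 274, 18, 13) 384.6 279.8 [12.0, 17.0, 90.0]
   30 (414, 270, 9, 7) 417.9 273.0 [7.8, 5.7, 11.3]
S0 amber
   387 (428, 287, 22, 30) 439.2 301.2 [17.5, 27.2, 22.6]
   363 (401, 277, 22, 28) 412.1 290.7 [16.8, 26.6, 18.4]
   94 (373, 283, 19, 12) 382.2 288.9 [18.3, 6.9, 17.4]
S lid
   44 (385, 272, 10, 10) 389.1 276.6 [6.7, 11.1, 74.1]
   31 (442, 280, 8, 8) 445.3 283.3 [8.0, 5.6, 21.8]
S amber
   389 (428, 287, 22, 29) 439.1 301.1 [17.5, 26.9, 21.8]
   365 (401, 277, 22, 28) 412.1 290.7 [16.4, 26.6, 18.4]
   90 (381, 282, 12, 13) 386.6 287.9 [9.7, 12.9, 14.0]
T lid
T amber
   58 (205, 254, 13, 9) 210.4 257.5 [7.3, 13.0, 66.0]
   45 (176, 265, 12, 8) 181.2 267.8 [7.0, 11.0, 90.0]
W lid
   5268 (283, 271, 126, 57) 341.7 302.9 [56.0, 125.0, 90.0]
   3211 (181, 121, 87, 48) 219.3 141.3 [47.0, 86.0, 90.0]
   228 (271, 358, 135, 3) 330.0 359.1 [2.0, 134.0, 90.0]
   82 (270, 121, 17, 10) 279.2 124.0 [9.0, 16.0, 90.0]
W amber
   4652 (225, 121, 134, 68) 299.7 153.3 [58.3, 140.2, 58.8]
   3882 (251, 237, 112, 90) 291.4 268.4 [66.2, 117.2, 62.1]
grasp pt [539.55277349 236.36271047 105.39042341] [array([382., 279.]), array([241., 239.]), array([320., 314.])]
[511.30519892 226.85644235  83.10353494] [array([386., 277.]), array([245., 250.]), array([246., 310.])]
[571.66294268 247.16586619 120.79265899] [array([378., 283.]), array([236., 227.]), array([395., 310.])]
```

Request:
apply_moves:
  targets:
    - [[0, 0.001, -0.004], [0, 0, 0], 0.5]
    - [[0, 0.002, -0.009], [0, 0, 0], 0.5]
    - [[0, 0.004, -0.018], [0, 0, 0], 0.5]
    - [[0, 0.009, -0.034], [0, 0, 0], 0.5]
    - [[0, 0.014, -0.052], [0, 0, 0], 0.5]
    - [[0, 0.019, -0.07], [0, 0, 0], 0.5]
    - [[0, 0.024, -0.088], [0, 0, 0], 0.5]
    - [[0, 0.027, -0.1], [0, 0, 0], 0.5]

```text
t: 21.0
position: [484.5, 218.2, 244.4]
tool_rot: [0.15, 0.564, 0.785, 0.209]
wrist_force: [0.6, -0.1, -2.1]
grip_width: 63.8
grasp_force: 28.9
```

```bash
python3 -c "
from h import *
import pickle;st()
P=[camera(n) for n in('scene','top','wrist')];pickle.dump(P,open('w7.pkl','wb'))
for n,c,b in(('S',P[0],(330,195,480,340)),('T',P[1],(140,180,285,320)),('W',P[2],(180,120,460,360))):
  for k in('lid','amber'):
    print(n,k);[print('  ',int(q[0]),q[1],round(float(q[2]),1),round(q[3],1),q[4]) for q in blobs(c,b,k)]
s=get_state();Rc=R.from_quat(s['tool_rot'],scalar_first=True)
for l in(0,-37,37):
 for d in (45,110):print(l,d,[proj(c,s['position']+Rc.apply([0,l,d])).round(0) for c in P])
T=pickle.load(open('top0.pkl','rb'))
for n,u,v,z in(('slick',290,293,10),('yel',211,308,30),('free',250,297,0)):print(n,plane(T,u,v,z).round())
"
```

```text
t 21.0 [484.5 218.2 244.4] w 63.8 F [ 0.6 -0.1 -2.1] g 28.9 j [ 0.26 -0.28  2.18  0.05  0.72 -0.1 ]
S lid
   223 (331, 228, 20, 21) 340.1 236.9 [18.3, 18.3, 51.3]
   51 (392, 243, 11, 10) 397.9 246.7 [9.0, 10.0, 90.0]
   33 (414, 270, 9, 8) 418.0 273.0 [7.9, 6.0, 18.4]
S amber
   388 (428, 287, 22, 29) 439.1 301.2 [17.6, 27.0, 23.2]
   363 (401, 277, 22, 29) 412.1 290.7 [16.6, 26.8, 17.1]
   170 (379, 253, 21, 16) 390.0 261.5 [19.2, 15.4, 8.1]
   83 (449, 196, 15, 14) 455.7 200.7 [10.0, 17.8, 54.5]
   34 (421, 209, 14, 8) 427.7 212.4 [13.9, 4.4, 20.6]
T lid
T amber
   57 (205, 254, 13, 10) 210.5 257.8 [7.2, 12.8, 68.2]
   51 (176, 264, 13, 10) 181.1 267.6 [7.2, 12.5, 63.4]
W lid
   5462 (260, 267, 135, 61) 329.4 302.7 [60.0, 134.0, 90.0]
   1394 (204, 121, 63, 33) 232.5 133.8 [32.0, 62.0, 90.0]
   229 (255, 358, 138, 3) 314.5 359.1 [2.0, 137.0, 90.0]
W amber
   2381 (266, 234, 102, 60) 312.4 255.2 [52.9, 102.1, 82.0]
   2154 (233, 121, 89, 46) 283.2 141.6 [41.6, 93.7, 70.3]
0 45 [array([390., 248.]), array([239., 248.]), array([317., 320.])]
0 110 [array([384., 268.]), array([238., 239.]), array([318., 268.])]
-37 45 [array([394., 246.]), array([243., 260.]), array([239., 320.])]
-37 110 [array([388., 266.]), array([243., 250.]), array([261., 268.])]
37 45 [array([386., 250.]), array([234., 236.]), array([396., 319.])]
37 110 [array([380., 271.]), array([234., 227.]), array([374., 268.])]
slick [393. 102.  10.]
yel [347. 330.  30.]
free [380. 221.   0.]
```

```bash
python3 -c "
from h import *
go((405,215,230),Rj(18.7,7))"
```

```text
shift m [ 0.0224 -0.0736 -0.0262] turn [ 2.29e+01  1.00e-02 -9.00e-02]
```

Request:
apply_moves:
  targets:
    - [[0.002, -0.006, -0.003], [2, 0, 0], 0.5]
    - [[0.005, -0.016, -0.007], [5, 0, 0], 0.5]
    - [[0.009, -0.03, -0.011], [9, 0, 0], 0.5]
    - [[0.013, -0.044, -0.016], [13, 0, 0], 0.5]
    - [[0.017, -0.057, -0.02], [17, 0, 0], 0.5]
    - [[0.02, -0.067, -0.024], [20.5, 0, 0], 0.5]
    - [[0.022, -0.073, -0.026], [23, 0, 0], 0.5]
    - [[0.022, -0.074, -0.026], [23, 0, 0], 0.5]

```text
t: 21.82
position: [404.0, 214.5, 227.3]
tool_rot: [0.033, 0.582, 0.811, 0.047]
wrist_force: [-0.3, -0.3, -2.4]
grip_width: 59.9
grasp_force: 29.9
```

```bash
python3 -c "
from h import *
import pickle;st()
P=[camera(n) for n in('scene','top','wrist')];pickle.dump(P,open('w8.pkl','wb'))
s=get_state();Rc=R.from_quat(s['tool_rot'],scalar_first=True);p=s['position']
for n,c in zip('STW',P):
  a=proj(c,p+Rc.apply([0,0,70])).astype(int);w=(30,40,90)[0] if n!='W' else 110
  for k in('lid','amber'):
    print(n,a,k);[print('  ',int(q[0]),q[1],round(float(q[2]),1),round(q[3],1),q[4]) for q in blobs(c,(max(a[0]-w,0),max(a[1]-w,0),a[0]+w,min(a[1]+w,479)),k)]
  print([proj(c,p+Rc.apply([0,0,d])).round(0) for d in(45,119)])
"
```

```text
t 21.82 [404.  214.5 227.3] w 59.9 F [-0.3 -0.3 -2.4] g 29.9 j [ 0.31 -0.21  2.09  0.    1.15 -0.01]
S [407 243] lid
S [407 243] amber
   97 (402, 244, 16, 13) 410.3 250.9 [12.0, 15.0, 90.0]
[array([408., 237.]), array([405., 255.])]
T [243 284] lid
T [243 284] amber
[array([243., 285.]), array([246., 283.])]
W [320 297] lid
   5687 (254, 265, 135, 62) 320.9 301.3 [61.0, 134.0, 90.0]
   3530 (254, 358, 134, 32) 320.1 373.0 [31.0, 133.0, 90.0]
W [320 297] amber
   2425 (266, 234, 106, 55) 317.8 255.6 [52.1, 105.2, 87.8]
[array([321., 322.]), array([321., 264.])]
```

```bash
python3 -c "
from h import *
import pickle
from scipy.optimize import least_squares
c=pickle.load(open('w8.pkl','rb'))[2];s=get_state();Rc=R.from_quat(s['tool_rot'],scalar_first=True);p=s['position']
def f(q,full=0):
  a=np.linspace(0,2*np.pi,181);E=np.array([proj(c,p+Rc.apply([q[0]+30*np.cos(t),q[1]+30*np.sin(t),q[2]])) for t in a])
  lo=E[:,1]<327; r=[E[:,1].min()-265.,E[E[:,1]<327,0].min()-254,E[E[:,1]<327,0].max()-388.]
  return r if not full else (E.min(0),E.max(0))
r=least_squares(f,[0,0,38],diff_step=1e-2,x_scale=[1,1,1]);print(r.x,r.fun,f(r.x,1))
g=c['image'].astype(int)
for v in (300,320,326,360,370,380,390,395,400,410): 
  row=g[v];m=(row[:,2]-row[:,1]>3)&(abs(row[:,0]-row[:,1])<8)&(row[:,2]>105);u=np.where(m[230:420])[0]+230;print(v,(u.min(),u.max(),len(u)) if len(u) else None)
"
```

```text
[ 0.4747651  -0.06939909 39.24259219] [-8.41851033e-11  3.90514288e-11 -4.09272616e-11] (array([254., 265.]), array([388.        , 383.03568983]))
300 (np.int64(268), np.int64(373), 106)
320 (np.int64(255), np.int64(387), 133)
326 None
360 (np.int64(253), np.int64(386), 134)
370 (np.int64(258), np.int64(381), 124)
380 (np.int64(265), np.int64(373), 109)
390 None
395 None
400 None
410 None
```

```bash
python3 -c "
from h import *
go((404,214.5,126),Rd(18.7))"
```

```text
shift m [ 0.0002 -0.0128  0.1014] turn [ 6.83 -0.02 -0.09]
```

Request:
apply_moves:
  targets:
    - [[0, -0.002, 0.01], [2, 0, 0], 0.5]
    - [[0, -0.004, 0.028], [4, 0, 0], 0.5]
    - [[0, -0.007, 0.048], [6, 0, 0], 0.5]
    - [[0, -0.01, 0.068], [6.9, 0, 0], 0.5]
    - [[0, -0.012, 0.085], [6.9, 0, 0], 0.5]
    - [[0, -0.013, 0.096], [6.9, 0, 0], 0.5]
    - [[0, -0.013, 0.101], [6.9, 0, 0], 0.5]
    - [[0, -0.013, 0.101], [6.9, 0, 0], 0.5]

```text
t: 22.63
position: [403.5, 214.1, 126.5]
tool_rot: [-0.001, 0.584, 0.812, -0.001]
wrist_force: [0.2, -0.5, -2.0]
grip_width: 59.7
grasp_force: 29.9
```

Request:
apply_moves:
  targets:
    - [[0, 0, 0.001], [0, 0, 0], 0.5]
    - [[0, 0, 0.003], [0, 0, 0], 0.5]
    - [[0, 0, 0.005], [0, 0, 0], 0.5]
    - [[0, 0, 0.007], [0, 0, 0], 0.5]
    - [[0, 0, 0.008], [0, 0, 0], 0.5]
    - [[0, 0, 0.009], [0, 0, 0], 0.5]
    - [[0, 0, 0.009], [0, 0, 0], 0.5]
    - [[0, 0, 0.009], [0, 0, 0], 0.5]

```text
t: 23.3
position: [404.1, 214.4, 118.7]
tool_rot: [-0.0, 0.583, 0.812, -0.0]
wrist_force: [1.0, -0.6, -2.4]
grip_width: 59.5
grasp_force: 29.9
```

Request:
apply_moves:
  targets:
    - [[0, 0, 0.0005], [0, 0, 0], 0.5]
    - [[0, 0, 0.001], [0, 0, 0], 0.5]
    - [[0, 0, 0.0015], [0, 0, 0], 0.5]
    - [[0, 0, 0.002], [0, 0, 0], 0.5]
    - [[0, 0, 0.0025], [0, 0, 0], 0.5]
    - [[0, 0, 0.003], [0, 0, 0], 0.5]
    - [[0, 0, 0.0035], [0, 0, 0], 0.5]
    - [[0, 0, 0.004], [0, 0, 0], 0.5]

```text
t: 23.97
position: [404.1, 214.4, 114.6]
tool_rot: [-0.0, 0.583, 0.812, -0.0]
wrist_force: [-0.9, -0.7, -3.1]
grip_width: 59.8
grasp_force: 29.9
```

Request:
apply_moves:
  targets:
    - [[0, 0, 0.0005], [0, 0, 0], 0.5]
    - [[0, 0, 0.001], [0, 0, 0], 0.5]
    - [[0, 0, 0.0015], [0, 0, 0], 0.5]
    - [[0, 0, 0.002], [0, 0, 0], 0.5]
    - [[0, 0, 0.002], [0, 0, 0], 0.5]
    - [[0, 0, 0.002], [0, 0, 0], 0.5]
    - [[0, 0, 0.002], [0, 0, 0], 0.5]
    - [[0, 0, 0.002], [0, 0, 0], 0.5]

```text
t: 24.63
position: [404.2, 214.4, 112.7]
tool_rot: [-0.0, 0.583, 0.812, -0.0]
wrist_force: [0.0, 0.3, -2.4]
grip_width: 59.9
grasp_force: 29.9
```

Request:
apply_moves:
  targets:
    - [[0, 0, 0.0005], [0, 0, 0], 0.5]
    - [[0, 0, 0.001], [0, 0, 0], 0.5]
    - [[0, 0, 0.0015], [0, 0, 0], 0.5]
    - [[0, 0, 0.002], [0, 0, 0], 0.5]
    - [[0, 0, 0.0025], [0, 0, 0], 0.5]
    - [[0, 0, 0.003], [0, 0, 0], 0.5]
    - [[0, 0, 0.003], [0, 0, 0], 0.5]
    - [[0, 0, 0.003], [0, 0, 0], 0.5]

```text
t: 25.3
position: [404.1, 214.4, 109.6]
tool_rot: [-0.0, 0.583, 0.812, -0.0]
wrist_force: [-0.4, -0.1, -2.9]
grip_width: 59.8
grasp_force: 29.9
```

Request:
apply_moves:
  targets:
    - [[0, 0, 0.0005], [0, 0, 0], 0.5]
    - [[0, 0, 0.001], [0, 0, 0], 0.5]
    - [[0, 0, 0.0015], [0, 0, 0], 0.5]
    - [[0, 0, 0.002], [0, 0, 0], 0.5]
    - [[0, 0, 0.002], [0, 0, 0], 0.5]
    - [[0, 0, 0.002], [0, 0, 0], 0.5]
    - [[0, 0, 0.002], [0, 0, 0], 0.5]
    - [[0, 0, 0.002], [0, 0, 0], 0.5]

```text
t: 25.97
position: [404.1, 214.4, 107.6]
tool_rot: [-0.0, 0.583, 0.812, -0.0]
wrist_force: [0.0, -0.1, -1.9]
grip_width: 60.0
grasp_force: 29.9
```

Request:
apply_moves:
  targets:
    - [[0, 0, 0.0005], [0, 0, 0], 0.5]
    - [[0, 0, 0.001], [0, 0, 0], 0.5]
    - [[0, 0, 0.001], [0, 0, 0], 0.5]
    - [[0, 0, 0.0015], [0, 0, 0], 0.5]
    - [[0, 0, 0.0015], [0, 0, 0], 0.5]
    - [[0, 0, 0.002], [0, 0, 0], 0.5]
    - [[0, 0, 0.002], [0, 0, 0], 0.5]
    - [[0, 0, 0.002], [0, 0, 0], 0.5]

```text
t: 26.63
position: [404.1, 214.4, 105.6]
tool_rot: [-0.0, 0.583, 0.812, -0.0]
wrist_force: [0.1, 0.7, -3.3]
grip_width: 59.7
grasp_force: 29.9
```

Request:
apply_moves:
  targets:
    - [[0, 0, 0.0005], [0, 0, 0], 0.5]
    - [[0, 0, 0.001], [0, 0, 0], 0.5]
    - [[0, 0, 0.0015], [0, 0, 0], 0.5]
    - [[0, 0, 0.002], [0, 0, 0], 0.5]
    - [[0, 0, 0.0025], [0, 0, 0], 0.5]
    - [[0, 0, 0.003], [0, 0, 0], 0.5]
    - [[0, 0, 0.003], [0, 0, 0], 0.5]
    - [[0, 0, 0.003], [0, 0, 0], 0.5]

```text
t: 27.3
position: [404.1, 214.4, 102.6]
tool_rot: [-0.0, 0.583, 0.812, -0.0]
wrist_force: [0.0, -0.2, -2.8]
grip_width: 59.7
grasp_force: 29.9
```

```bash
python3 -c "
from h import *
st();c=camera('wrist');print([(int(q[0]),q[1]) for q in blobs(c,(180,200,460,420),'lid')]);st()
s=camera('scene');print([(int(q[0]),q[1],q[4]) for q in blobs(s,(380,230,440,310),'amber')],[proj(s,(404,214,z)) for z in(0,30,74)])"
```

```text
t 27.3 [404.1 214.4 102.6] w 59.7 F [ 0.  -0.2 -2.8] g 29.9 j [ 0.31  0.06  2.1   0.    0.99 -0.01]
[(4572, (254, 271, 135, 56)), (422, (254, 358, 34, 30)), (409, (310, 358, 19, 32)), (127, (344, 360, 6, 30)), (101, (290, 358, 7, 32))]
t 27.35 [404.1 214.4 102.6] w 59.5 F [ 0.4  0.4 -2.6] g 29.9 j [ 0.31  0.06  2.1   0.    0.99 -0.01]
[(413, (398, 272, 25, 34), [25.1, 30.7, 16.7]), (181, (428, 288, 13, 23), [22.0, 12.0, 90.0])] [array([402.9163039 , 275.91873821]), array([403.8605986 , 269.74703711]), array([405.28493592, 260.39613232])]
```

Request:
apply_moves:
  targets:
    - [[0, 0, 0.0005], [0, 0, 0], 0.5]
    - [[0, 0, 0.001], [0, 0, 0], 0.5]
    - [[0, 0, 0.0015], [0, 0, 0], 0.5]
    - [[0, 0, 0.002], [0, 0, 0], 0.5]
    - [[0, 0, 0.0025], [0, 0, 0], 0.5]
    - [[0, 0, 0.003], [0, 0, 0], 0.5]
    - [[0, 0, 0.003], [0, 0, 0], 0.5]
    - [[0, 0, 0.003], [0, 0, 0], 0.5]

```text
t: 28.07
position: [404.0, 214.3, 100.9]
tool_rot: [-0.001, 0.583, 0.812, -0.001]
wrist_force: [-7.9, -3.7, 13.8]
grip_width: 59.6
grasp_force: 30.0
```

Request:
apply_moves:
  targets:
    - [[0, 0, -0.0005], [0, 0, 0], 0.5]
    - [[0, 0, -0.001], [0, 0, 0], 0.5]
    - [[0, 0, -0.0015], [0, 0, 0], 0.3]
    - [[0, 0, -0.0015], [0, 0, 0], 0.2]
    - [[0, 0, -0.0015], [0, 0, 0], 0.1]
    - [[0, 0, -0.0015], [0, 0, 0], 0]
    - [[0, 0, -0.0015], [0, 0, 0], 0]
    - [[0, 0, -0.0015], [0, 0, 0], 0]

```text
t: 28.73
position: [404.2, 214.4, 101.2]
tool_rot: [-0.0, 0.583, 0.812, 0.0]
wrist_force: [0.3, 0.1, 0.5]
grip_width: 84.0
grasp_force: 0.0
```

Request:
apply_moves:
  targets:
    - [[0, 0, -0.005], [0, 0, 0], 0]
    - [[0, 0, -0.02], [0, 0, 0], 0]
    - [[0, 0, -0.045], [0, 0, 0], 0]
    - [[0, 0, -0.07], [0, 0, 0], 0]
    - [[0, 0, -0.095], [0, 0, 0], 0]
    - [[0, 0, -0.115], [0, 0, 0], 0]
    - [[0, 0, -0.125], [0, 0, 0], 0]
    - [[0, 0, -0.125], [0, 0, 0], 0]

```text
t: 29.4
position: [405.7, 214.8, 229.0]
tool_rot: [0.001, 0.583, 0.812, 0.002]
wrist_force: [0.1, 0.3, -0.7]
grip_width: 87.0
grasp_force: 0.0
```

```bash
python3 -c "
from h import *
import pickle
c=camera('wrist');st();pickle.dump(c,open('w9.pkl','wb'))
print([(int(q[0]),q[1],q[4]) for q in blobs(c,(180,150,460,420),'lid')]);print(proj(c,(404,214,74)))
g=c['image'].astype(int);m=((g[:,:,2]-g[:,:,1]>4)&(g[:,:,2]>120)).astype(np.uint8);m[:150]=0;m[345:]=0;m[:,:220]=0;m[:,420:]=0
m=cv2.morphologyEx(m,cv2.MORPH_OPEN,np.ones((5,5)))
ct=max(cv2.findContours(m,0,1)[0],key=cv2.contourArea);e=cv2.fitEllipse(ct);print(e,plane(c,*e[0],74))
go((404,214,210),Rd(91.6))"
```

```text
t 29.45 [404.8 214.6 227.1] w 87.2 F [ 0.2  0.2 -0.8] g 0.0 j [ 0.31 -0.13  2.02  0.    1.25 -0.01]
[(4135, (280, 212, 75, 73), [72.8, 72.8, 45.0]), (373, (448, 151, 13, 42), [41.0, 12.0, 90.0])]
[316.73925258 247.93453703]
((315.6475830078125, 247.1336669921875), (70.58685302734375, 73.62096405029297), 93.13279724121094) [402.98263593 214.35367829  74.        ]
shift m [-0.0003 -0.0009  0.0171] turn [ 1.200e-01  5.000e-02 -7.299e+01]
```

Request:
apply_moves:
  targets:
    - [[0, -0.001, 0], [0, 0, -7], 0]
    - [[0, -0.001, 0], [0, 0, -14], 0]
    - [[0, -0.001, 0], [0, 0, -21], 0]
    - [[0, -0.001, 0], [0, 0, -28], 0]
    - [[0, -0.001, 0], [0, 0, -35], 0]
    - [[0, -0.001, 0], [0, 0, -42], 0]
    - [[0, -0.001, 0], [0, 0, -49], 0]
    - [[0, -0.001, 0], [0, 0, -56], 0]

```text
t: 30.12
position: [402.1, 213.7, 223.8]
tool_rot: [-0.002, 0.131, 0.991, -0.001]
wrist_force: [-0.3, 0.4, -0.2]
grip_width: 87.2
grasp_force: 0.0
```

Request:
apply_moves:
  targets:
    - [[0, 0, 0.005], [0, 0, -6], 0]
    - [[0, 0, 0.015], [0, 0, -12], 0]
    - [[0, 0, 0.03], [0, 0, -17], 0]
    - [[0, 0, 0.045], [0, 0, -17], 0]
    - [[0, 0, 0.06], [0, 0, -17], 0]
    - [[0, 0, 0.07], [0, 0, -17], 0]
    - [[0, 0, 0.075], [0, 0, -17], 0]
    - [[0, 0, 0.075], [0, 0, -17], 0]

```text
t: 30.78
position: [401.8, 213.6, 149.0]
tool_rot: [-0.002, -0.014, 1.0, -0.0]
wrist_force: [0.3, -0.3, -0.4]
grip_width: 87.4
grasp_force: 0.0
```

```bash
python3 -c "
from h import *
camera('wrist');camera('wrist');st();go((403.2,214.4,122),Rd(91.6))"
```

```text
t 30.88 [403.2 214.  151.1] w 86.9 F [ 0.7 -0.2  0.7] g 0.0 j [ 0.31 -0.03  2.08  0.    1.09 -1.28]
shift m [-0.      0.0004  0.0291] turn [ 0.01 -0.07  0.01]
```

Request:
apply_moves:
  targets:
    - [[0, 0, 0.008], [0, 0, 0], 0]
    - [[0, 0, 0.018], [0, 0, 0], 0]
    - [[0, 0, 0.025], [0, 0, 0], 0]
    - [[0, 0, 0.029], [0, 0, 0], 0]
    - [[0, 0, 0.029], [0, 0, 0], 0.1]
    - [[0, 0, 0.029], [0, 0, 0], 0.2]
    - [[0, 0, 0.029], [0, 0, 0], 0.3]
    - [[0, 0, 0.029], [0, 0, 0], 0.5]

```text
t: 31.55
position: [403.5, 214.2, 122.5]
tool_rot: [0.0, -0.014, 1.0, 0.0]
wrist_force: [-0.4, 0.4, -0.4]
grip_width: 67.8
grasp_force: 0.0
```

Request:
apply_moves:
  targets:
    - [[0, 0, 0], [0, 0, 0], 0.5]
    - [[0, 0, 0], [0, 0, 0], 0.5]
    - [[0, 0, 0], [0, 0, 0], 0.5]
    - [[0, 0, 0], [0, 0, 0], 0.5]
    - [[0, 0, 0], [0, 0, 0], 0.5]
    - [[0, 0, -0.008], [0, 0, 0], 0.5]
    - [[0, 0, -0.025], [0, 0, 0], 0.5]
    - [[0, 0, -0.045], [0, 0, 0], 0.5]

```text
t: 32.22
position: [401.6, 213.6, 166.2]
tool_rot: [-0.003, -0.014, 1.0, -0.0]
wrist_force: [0.6, -0.2, -2.5]
grip_width: 59.4
grasp_force: 30.0
```

Request:
apply_moves:
  targets:
    - [[0, 0, -0.03], [0, 0, 0], 0.5]
    - [[0, 0, -0.06], [0, 0, 0], 0.5]
    - [[0, 0, -0.09], [0, 0, 0], 0.5]
    - [[0, 0, -0.115], [0, 0, 0], 0.5]
    - [[0, 0, -0.135], [0, 0, 0], 0.5]
    - [[0, 0, -0.145], [0, 0, 0], 0.5]
    - [[0, 0, -0.15], [0, 0, 0], 0.5]
    - [[0, 0, -0.15], [0, 0, 0], 0.5]

```text
t: 32.88
position: [403.3, 214.1, 317.5]
tool_rot: [0.0, -0.014, 1.0, 0.0]
wrist_force: [-0.1, -0.3, -2.7]
grip_width: 59.4
grasp_force: 30.0
```

```bash
python3 -c "
from h import *
st();go((614,34.8,320),Rd(91.6))"
```

```text
t 32.88 [403.3 214.1 317.5] w 59.4 F [-0.1 -0.3 -2.7] g 30.0 j [ 0.31 -0.21  1.91  0.    1.44 -1.28]
shift m [-0.2055 -0.1851 -0.0025] turn [0.03 0.   0.01]
```

Request:
apply_moves:
  targets:
    - [[-0.012, -0.011, 0], [0, 0, 0], 0.5]
    - [[-0.035, -0.032, 0], [0, 0, 0], 0.5]
    - [[-0.062, -0.056, 0], [0, 0, 0], 0.5]
    - [[-0.09, -0.081, 0], [0, 0, 0], 0.5]
    - [[-0.118, -0.106, 0], [0, 0, 0], 0.5]
    - [[-0.146, -0.131, 0], [0, 0, 0], 0.5]
    - [[-0.17, -0.153, 0], [0, 0, 0], 0.5]
    - [[-0.185, -0.167, 0], [0, 0, 0], 0.5]

```text
t: 33.55
position: [594.0, 49.7, 313.8]
tool_rot: [-0.002, -0.013, 1.0, -0.0]
wrist_force: [0.4, -0.8, -1.7]
grip_width: 59.6
grasp_force: 30.0
```

Request:
apply_moves:
  targets:
    - [[-0.01, -0.009, 0], [0, 0, 0], 0.5]
    - [[-0.0175, -0.016, 0], [0, 0, 0], 0.5]
    - [[-0.0205, -0.018, 0], [0, 0, 0], 0.5]
    - [[-0.0205, -0.018, 0], [0, 0, 0], 0.5]
    - [[-0.0205, -0.018, 0], [0, 0, 0], 0.5]
    - [[-0.0205, -0.018, 0], [0, 0, 0], 0.5]
    - [[-0.0205, -0.018, 0], [0, 0, 0], 0.5]
    - [[-0.0205, -0.018, 0], [0, 0, 0], 0.5]

```text
t: 34.22
position: [613.5, 35.5, 317.3]
tool_rot: [-0.0, -0.015, 1.0, 0.0]
wrist_force: [0.2, -0.6, -2.7]
grip_width: 59.5
grasp_force: 30.0
```

```bash
python3 -c "
from h import *
c=camera('top');st();go((614,34.8,250),Rd(91.6))
# check drawer: tin and block still placed (top view, seen parts)
import pickle;pickle.dump(c,open('t10.pkl','wb'))
w=camera('wrist');g=w['image'].astype(int);a=proj(w,(538,34,156));print(a,[proj(w,q).round() for q in((508,5,156),(567,63,156),(583,-25,132),(456,-44,146))])
m=((g.max(2)-g.min(2)<25)&(g.mean(2)>120)).astype(np.uint8);m[:60]=0;m=cv2.morphologyEx(m,cv2.MORPH_OPEN,np.ones((5,5)))
for ct in cv2.findContours(m[:300],0,1)[0]:
  if 1500<cv2.contourArea(ct)<40000: print(cv2.contourArea(ct),cv2.minAreaRect(ct))"
```

```text
t 34.27 [613.6  35.4 317.3] w 59.3 F [-1.8  0.4 -2.3] g 30.0 j [-0.07  0.18  1.53  0.    1.44 -1.67]
shift m [-0.0003 -0.0007  0.0673] turn [ 0.02 -0.01  0.06]
[320.7301569  147.90722452] [array([281., 103.]), array([358., 189.]), array([249., 201.]), array([211.,  20.])]
2498.5 ((584.5, 284.0), (30.0, 109.0), 90.0)
3647.5 ((318.5, 274.0), (50.0, 117.0), 90.0)
6080.0 ((322.4999694824219, 149.0), (78.99998474121094, 79.99998474121094), -0.0)
```

Request:
apply_moves:
  targets:
    - [[0, 0, 0.008], [0, 0, 0], 0.5]
    - [[0, 0, 0.022], [0, 0, 0], 0.5]
    - [[0, 0, 0.04], [0, 0, 0], 0.5]
    - [[0, 0, 0.056], [0, 0, 0], 0.5]
    - [[0, 0, 0.068], [0, 0, 0], 0.5]
    - [[0, 0, 0.076], [0, 0, 0], 0.5]
    - [[0, 0, 0.08], [0, 0, 0], 0.5]
    - [[0, 0, 0.08], [0, 0, 0], 0.5]

```text
t: 34.98
position: [613.5, 34.9, 235.9]
tool_rot: [-0.001, -0.014, 1.0, 0.0]
wrist_force: [0.0, -1.0, -2.8]
grip_width: 59.3
grasp_force: 30.0
```

Request:
apply_moves:
  targets:
    - [[0, 0, 0.003], [0, 0, 0], 0.5]
    - [[0, 0, 0.006], [0, 0, 0], 0.5]
    - [[0, 0, 0.009], [0, 0, 0], 0.5]
    - [[0, 0, 0.012], [0, 0, 0], 0.5]
    - [[0, 0, 0.015], [0, 0, 0], 0.5]
    - [[0, 0, 0.018], [0, 0, 0], 0.5]
    - [[0, 0, 0.02], [0, 0, 0], 0.5]
    - [[0, 0, 0.02], [0, 0, 0], 0.5]

```text
t: 35.65
position: [613.5, 34.9, 216.2]
tool_rot: [-0.001, -0.014, 1.0, 0.0]
wrist_force: [-0.5, -0.2, -2.4]
grip_width: 59.4
grasp_force: 30.0
```

Request:
apply_moves:
  targets:
    - [[0, 0, 0.0005], [0, 0, 0], 0.5]
    - [[0, 0, 0.001], [0, 0, 0], 0.5]
    - [[0, 0, 0.0015], [0, 0, 0], 0.5]
    - [[0, 0, 0.002], [0, 0, 0], 0.5]
    - [[0, 0, 0.0025], [0, 0, 0], 0.5]
    - [[0, 0, 0.003], [0, 0, 0], 0.5]
    - [[0, 0, 0.0035], [0, 0, 0], 0.5]
    - [[0, 0, 0.0035], [0, 0, 0], 0.5]

```text
t: 36.32
position: [613.8, 34.9, 213.3]
tool_rot: [-0.0, -0.014, 1.0, 0.0]
wrist_force: [0.5, 0.6, -1.6]
grip_width: 59.1
grasp_force: 30.0
```

Request:
apply_moves:
  targets:
    - [[0, 0, 0.0003], [0, 0, 0], 0.5]
    - [[0, 0, 0.0006], [0, 0, 0], 0.5]
    - [[0, 0, 0.0009], [0, 0, 0], 0.5]
    - [[0, 0, 0.0012], [0, 0, 0], 0.5]
    - [[0, 0, 0.0015], [0, 0, 0], 0.5]
    - [[0, 0, 0.0015], [0, 0, 0], 0.5]
    - [[0, 0, 0.0015], [0, 0, 0], 0.5]
    - [[0, 0, 0.0015], [0, 0, 0], 0.5]

```text
t: 36.98
position: [614.0, 34.8, 212.5]
tool_rot: [-0.0, -0.014, 1.0, 0.0]
wrist_force: [-1.7, -1.0, 3.9]
grip_width: 59.4
grasp_force: 30.0
```

Request:
apply_moves:
  targets:
    - [[0, 0, 0], [0, 0, 0], 0.4]
    - [[0, 0, 0], [0, 0, 0], 0.25]
    - [[0, 0, 0], [0, 0, 0], 0.15]
    - [[0, 0, 0], [0, 0, 0], 0.1]
    - [[0, 0, 0], [0, 0, 0], 0.1]
    - [[0, 0, -0.01], [0, 0, 0], 0.1]
    - [[0, 0, -0.03], [0, 0, 0], 0.1]
    - [[0, 0, -0.06], [0, 0, 0], 0.1]

```text
t: 37.65
position: [612.3, 35.0, 269.8]
tool_rot: [-0.003, -0.014, 1.0, 0.0]
wrist_force: [-0.5, -0.7, 0.1]
grip_width: 78.2
grasp_force: 0.0
```

Request:
apply_moves:
  targets:
    - [[0.01, 0, -0.02], [0, 0, 0], 0.1]
    - [[0.03, 0, -0.05], [0, 0, 0], 0.1]
    - [[0.06, 0, -0.07], [0, 0, 0], 0.1]
    - [[0.09, 0, -0.08], [0, 0, 0], 0.1]
    - [[0.11, 0, -0.08], [0, 0, 0], 0.1]
    - [[0.13, 0.0, -0.08], [0, 0, 0], 0.1]
    - [[0.14, 0.0, -0.08], [0, 0, 0], 0.1]
    - [[0.14, 0.0, -0.08], [0, 0, 0], 0.1]

```text
t: 38.32
position: [472.6, 31.0, 353.3]
tool_rot: [0.0, -0.014, 1.0, 0.0]
wrist_force: [0.7, -0.4, 0.7]
grip_width: 78.4
grasp_force: 0.0
```

Request:
apply_moves:
  targets:
    - [[0.01, 0.01, 0], [0, 0, 0], 0.1]
    - [[0.02, 0.035, 0], [0, 0, 0], 0.1]
    - [[0.04, 0.07, 0], [0, 0, 0], 0.1]
    - [[0.06, 0.105, 0], [0, 0, 0], 0.1]
    - [[0.08, 0.14, 0], [0, 0, 0], 0.1]
    - [[0.09, 0.175, 0], [0, 0, 0], 0.1]
    - [[0.1, 0.2, 0], [0, 0, 0], 0.1]
    - [[0.1, 0.21, 0], [0, 0, 0], 0.1]

```text
t: 38.98
position: [366.2, 241.3, 352.7]
tool_rot: [-0.0, -0.016, 1.0, 0.001]
wrist_force: [-0.0, 0.1, -0.3]
grip_width: 78.8
grasp_force: 0.0
```

```bash
python3 -c "
from h import *
import pickle
st();t=camera('top');S=camera('scene');pickle.dump((t,S),open('fin.pkl','wb'));t2=pickle.load(open('w2.pkl','rb'))[1];S0=pickle.load(open('scene0.pkl','rb'))
def bl(c,box,f,a=15):
  g=c['image'].astype(int);m=f(g).astype(np.uint8);x=np.zeros_like(m);u0,v0,u1,v1=box;x[v0:v1,u0:u1]=m[v0:v1,u0:u1]
  return [(int(cv2.contourArea(k)),cv2.boundingRect(k),np.round(cv2.minAreaRect(k)[0],1).tolist()) for k in cv2.findContours(x,0,1)[0] if cv2.contourArea(k)>a]
grey=lambda g:(g.max(2)-g.min(2)<22)&(g.mean(2)>95)
dark=lambda g:(g.sum(2)<215)&(g[...,0]-g[...,2]>12)
for n,c in(('before',t2),('now',t)):
  print(n,'grey',bl(c,(300,195,347,252),grey),'handle',bl(c,(315,255,365,275),grey),'dark',bl(c,(340,190,366,255),dark))
print('pred lid',proj(t,(614,34.8,164)),'base',proj(t,(614,34.8,90)),'tin',proj(t,(536,33,156)),'blk',proj(t,(584,-24,132)))
print('bottles',[ (q[0],q[1]) for q in blobs(S0,(395,260,470,340),'amber')[:2]],[ (q[0],q[1]) for q in blobs(S,(395,260,470,340),'amber')[:2]])
print('scene lid pred',proj(S,(614,34.8,164)),bl(S,(270,200,350,275),grey))
"
```

```text
t 38.98 [366.2 241.3 352.7] w 78.8 F [-0.   0.1 -0.3] g 0.0 j [ 0.4  -0.28  1.9   0.    1.52 -1.2 ]
before grey [(457, (302, 228, 22, 23), [312.5, 239.0])] handle [(519, (315, 256, 48, 19), [338.3, 265.4])] dark []
now grey [(454, (302, 228, 22, 23), [312.5, 239.0]), (378, (302, 201, 23, 22), [313.0, 211.5])] handle [(373, (315, 258, 31, 17), [330.0, 266.0])] dark [(172, (340, 198, 5, 53), [342.0, 224.0])]
pred lid [312.55275007 210.09707811] base [313.0595677  214.30160182] tin [313.02754986 239.16335901] blk [334.0696619  222.89074971]
bottles [(387.5, (428, 287, 22, 30)), (363.0, (401, 277, 22, 28))] [(388.0, (427, 287, 23, 30)), (366.5, (401, 277, 22, 29))]
scene lid pred [319.48997117 242.10512338] [(282, (321, 254, 29, 21), [335.0, 264.0]), (634, (310, 226, 40, 28), [330.3, 240.6]), (17, (300, 225, 20, 13), [309.8, 231.4]), (43, (326, 203, 24, 20), [337.9, 212.1])]
```

```bash
python3 -c "
from h import *
print(job_done())"
```

```text
the job is handed in; nothing more can be done
None
```

The drawer is out to its stop, and the block, jar and tin sit down in the bay (block flat and lengthways, jar and tin upright); handed in at about 39 s, verdict not shown. On the way, the jar caught on its rack pocket when I put it back to re-grip (wrist force about 62 N, under the 120 N limit), so I stood it on the bench and re-gripped it there.

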